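# Clamp a bottle-lamp stand in the inclined-screw fixture

## Robot

A 6-joint arm with a two-finger parallel gripper is mounted at the origin on the work surface. World frame = base frame: x ahead of the robot, y to its left, z up, the work surface at z = 0. Lengths are in m, angles in rad, forces in N, time in s.
With the tool pointing down it reaches from about 0.35 to 0.875 m from the base axis. Payload 4.2 kg.
Tool frame: the origin (TCP) lies between the finger pads; the fingertips stand 11 mm ahead of it and the grasp point (between the pads) lies 8 mm behind it (r.tip_extent is the distance from the TCP to the fingertips, in m); z points along the fingers, y is the line along which they close (so a half turn about z gives the same grasp; the last joint's range is limited). The gripper opens to 85 mm and grips with 20 to 120 N. Pads are 22 mm wide; open, the fingers measure 114 mm over their backs; the gripper's body (76 mm by 85 mm) begins 54 mm behind the grasp point. The pads swing forward as they close: fully open they stand 13 mm farther back than shut.
Start: joints at [1.483, 0.385, 0.008, 0, -1.194, -0.259], TCP at [0.212, 0.588, 0.242] pointing down, gripper open.
Joint ranges: [-3.14, 3.14], [-1.21, 2.06], [-1.07, 1.41], [-3.16, 2.05], [-2.99, -0.16], [-3.1, 3.1]. Speed limits (rad/s): [2.79, 2.79, 3.14, 3.14, 3.14, 3.14].

## Interface

Orientations are given as a rotation vector (axis times angle).
In Python, from workcell import r, grab_frame, camera_info gives the robot as it stands.
- The arm moves only by the tool play_rows, never from a script. Its argument "plan" is a list of rows, each an object of numbers: "rx", "ry", "rz": the turn, a rotation vector about the tool's x, y, z in rad; "dx", "dy", "dz": the shift along the tool's x, y, z in mm; "grip": the finger opening in mm, from 0 to 85.4. In form: [{"rx": .., "ry": .., "rz": .., "dx": .., "dy": .., "dz": .., "grip": ..}, ...]. A call has 1 to 20 rows; each row shifts and turns the commanded pose from where the row before left it, along the tool's axes as they then stand; what a row does not reach is not made up. A row lasts 1/10 s, in which the tool goes at most 50 mm and 8.59 degrees, less where a joint would pass 70% of its speed; a pose out of reach is approached as far as the arm can. A call with a gripper value outside its range is refused whole. The fingers move at their own pace and stop on an object; "newtons" is the grip in N (left out, the last holds). Time passes only in rows, so rows that do not move let the fingers close. It gives the time, the measured TCP pose, the force, the opening and the grip force at its end, in the units of the state.
- r.get_obs(): the state, without advancing time (a new reading comes with each control period).
- grab_frame(name): name is "scene" or "top" or "wrist"; returns (picture, depth): 384x512x3 uint8, red, green, blue; 384x512 float32, m along the optical axis (not along the pixel's ray), 0 where there is no reading.
- camera_info(name): a dict with "fov_y" (degrees; the focal length in pixels is half the picture's height over the tangent of half this angle, whatever the lens; pixels are square), "cx", "cy" (the principal point, pixels), "distortion" ([k1, k2, p1, p2, k3] as OpenCV has them; the pictures are not rectified), "rvec" (rotation vector, rad) and "tvec" (3), from world to camera coordinates, as OpenCV has them; the wrist camera has in their place "hand_eye" (4x4, takes a point from camera to tool coordinates, whose origin is the TCP and whose axes are the flange's). Camera axes: x right, y down, z forward; pixel columns grow to the right and rows downward; lengths in m; the calibration is good to about 2 mm. A picture is of the moment at which its call begins: read the wrist's pose just before it. camera_info takes no time and is no camera call.
- r.sign_off(): hands the job in; it is judged then, once.
The state is a dict: "t": time; "qpos": joint angles; "joint_vel": joint speeds; "joint_efforts": joint torques, N m; "tool_pos": TCP position; "tool_rot": TCP orientation; "contact_force": force on the tool from outside, world axes, zero at the start; "ft_torque": the same for the moment, N m; "width": opening from 0.0 (shut) to 1.0 (fully open); "grasp_force": force on a finger pad.
Only numpy, scipy, OpenCV 4.12 (cv2) and the standard library are available. Lean on these libraries where they do the work, as an engineer would, in place of code of your own. Each camera call takes 0.05 s, during which the arm holds its last target. There are 200 camera calls.

## Task

Get the brass lamp stand ready for drilling: lift it off the bench, stand it on the slotted bed of the blue fixture and turn it until all four feet touch and it no longer rocks, then let go of it. Then turn the fixture's T-handle clockwise until the rising resistance shows that the red sprung pad is firmly clamping the stand, about half squashed but not forced solid, and let go. Leave the green bottle, the glass jar and the cork beside the fixture where they are.

Things in the scene. Friction and masses are not known exactly. Their poses are not given: they have to be found in the camera images.
- stand: Brass lamp stand, 0.3 kg, loose. Origin: centre of its underside at the longer feet's ends; z up. Disc 72 mm across at 18-22 mm height, cone above it to 41 mm, then the stem. Four feet 10 mm thick, 30 mm from the axis: two dark steel ones on its +y and -y axis (black dots on the disc above them) reach down to 0, two brass ones on +x and -x are 6 mm shorter.
- stem (a point): On the stand's axis, 62 mm above its origin: the point to grip. The stem is plain and round, 24 mm in diameter, from 41 to 83 mm above the stand's origin (its top). Axes as the stand's.
- vise: Blue fixture, fixed (place and yaw vary, +x roughly to the robot's left). Base plate 190 x 140 x 20 mm (x -90 to 100, y -70 to 70 mm); origin on the bench, +x from the handle end to the bed. A blue bridge (x -39 to -2, y -32 to 32 mm, 115 mm high) carries the screw. Its axis lies in the x-z plane, 40 degrees from vertical: from the handle down towards +x, onto the seated stand's cone.
- bed_centre (a point): Middle of the steel bed (88 mm in x, 100 in y), on its top, 26 mm above the bench, at x = 50 mm of the fixture, axes as its. Under it a slot along y, 18 wide, 80 long, 6 mm deep: the dark feet drop in when the stand's y lies along it (either way, within 7 degrees) and its axis is here within 3 mm. Seated, its origin is 20 mm above the bench. With the handle backed off it can come straight down.
- handle_grip (a point): Centre of the steel T-bar, on the screw's axis: the point to grip. z points up along the screw (40 degrees from vertical), y along the bar. Bar 66 mm long (83 over its black end balls, 17 mm thick), 10 mm wide, 13 mm deep along z; for 30 mm below it only a 16 mm hub and the 12 mm screw. Turns and travels with the screw.
- t_handle (a joint): Turn of the T-handle, rad; grows clockwise seen from the handle (tightening); 0 = backed off, bar level; stop at 5; starts at 0 to 0.3. Screw, bar and pad advance 8 mm along the axis per rad. Steady friction 0.22 N m; stays where it is left. With the stand seated the pad meets it at about 3.75 rad (3.4 to 4.1); from there the resistance rises by about 0.19 N m per rad.
- pad: Red round pressure pad, 14 mm across, 7 mm thick, at the lower end of the screw, on a spring of 3 N/mm with 8 mm travel (solid at 24 N). Origin: centre of its pressing face, z up along the screw. Relaxed, its face is 112 mm from handle_grip; the distance shortens as the pad is squashed. Half squashed is 4 mm, 12 N.
- green_bottle: Green glass bottle, 72 mm in diameter, 240 mm high, standing on the bench; origin at the centre of its underside. Leave it alone.
- jar: Clear glass jar with a steel lid, 68 mm in diameter, 110 mm high, standing on the bench; origin at the centre of its underside. Leave it alone.
- cork: Cork standing on end, 24 mm in diameter, 40 mm high; origin at the centre of its underside. Leave it alone.
Things that resemble listed ones, but are neither listed nor needed, are in the scene too. Several things have the shape of the stand; the one meant has the colours described above.

How it is judged:
By the outcome, as a careful person would: the job done as asked, in the order asked, and still so for the second after the job is handed in, with the robot touching nothing.
It also fails if it takes over 72 s, if anything falls off the work surface, if the arm or the gripper's body presses on something with over 40 N, if the wrist force passes 120 N, or if a joint passes its speed limit or range.

## Working session

There is one attempt and no reset: what is moved stays moved. The work goes in short steps, Python scripts to look and compute and a tool call to move; the robot and the scene stay as the last step left them, time stands still between calls to the robot, and variables do not carry over. Pictures are saved under pics/ and viewed, at most 10 in all, crops included, and the job is handed in when it is done.

Besides the shell and the picture viewer there is one more tool, called as name([rows], argument=value, ...), one row to a line, values as JSON. play_rows: Moves the arm, as the interface text tells. Its arguments: {"type":"object","properties":{"plan":{"type":"array","items":{"type":"object","properties":{"rx":{"type":"number"},"ry":{"type":"number"},"rz":{"type":"number"},"dx":{"type":"number"},"dy":{"type":"number"},"dz":{"type":"number"},"grip":{"type":"number"}}}},"newtons":{"type":"number"}},"required":["plan"]}

```bash
mkdir -p pics; ls
cat > h.py <<'E'
import numpy as np, cv2
from workcell import r, grab_frame, camera_info
from scipy.spatial.transform import Rotation as R
def K(i,h=384):
    f=h/2/np.tan(np.radians(i['fov_y'])/2)
    return np.array([[f,0,i['cx']],[0,f,i['cy']],[0,0,1.]])
def pose(i,obs=None):
    "camera->world R,t"
    if 'hand_eye' in i:
        T=np.eye(4);T[:3,:3]=R.from_rotvec(obs['tool_rot']).as_matrix();T[:3,3]=obs['tool_pos'];T=T@np.array(i['hand_eye'])
        return T[:3,:3],T[:3,3]
    Rm=R.from_rotvec(np.ravel(i['rvec'])).as_matrix();return Rm.T,-Rm.T@np.ravel(i['tvec'])
def rays(i,uv,obs=None):
    n=cv2.undistortPoints(np.array(uv,float).reshape(-1,1,2),K(i),np.array(i['distortion'],float)).reshape(-1,2)
    Rc,t=pose(i,obs); return t,np.c_[n,np.ones(len(n))]@Rc.T
def onplane(i,uv,z,obs=None):
    t,d=rays(i,uv,obs); return t+d*((z-t[2])/d[:,2])[:,None]
def cloud(i,depth,obs=None):
    v,u=np.mgrid[:384,:512]; t,d=rays(i,np.c_[u.ravel(),v.ravel()],obs)
    return (t+d*depth.ravel()[:,None]).reshape(384,512,3)
def proj(i,P,obs=None):
    Rc,t=pose(i,obs); 
    return cv2.projectPoints(np.array(P,float).reshape(-1,1,3),cv2.Rodrigues(Rc.T)[0],-Rc.T@t,K(i),np.array(i['distortion'],float))[0].reshape(-1,2)
E
python3 - <<'E'
from h import *
ims=[]
for n in ['scene','top','wrist']:
    o=r.get_obs();p,d=grab_frame(n);np.savez(n+'.npz',p=p,d=d,pos=o['tool_pos'],rot=o['tool_rot']);ims.append(p)
    i=camera_info(n);print(n,i['fov_y'],i['distortion'],pose(i,o)[1])
print(o)
c=np.zeros((768,1024,3),np.uint8);c[:384,:512]=ims[0];c[:384,512:]=ims[1];c[384:,:512]=ims[2]
cv2.imwrite('pics/a.png',cv2.resize(c,(800,600),interpolation=cv2.INTER_AREA)[...,::-1])
E
```

```text
pics
scene 52.5672314548749 [0.04539926 0.         0.         0.         0.        ] [ 1.00961484 -0.45355009  0.81070586]
top 42.20842880473962 [-0.02592504  0.          0.          0.          0.        ] [ 0.40398535 -0.00720961  1.45685925]
wrist 63.536083734527466 [-0.0466748  0.         0.         0.         0.       ] [0.28426871 0.56212902 0.37242698]
{'t': 0.1, 'qpos': array([ 1.48261252e+00,  3.85501469e-01,  6.75562438e-03, -4.26010224e-04,
       -1.19399818e+00, -2.58623023e-01]), 'joint_vel': array([ 0.00049723, -0.00224553,  0.00321136,  0.00294793, -0.00284551,
       -0.00198146]), 'joint_efforts': array([-2.86472632e-04, -3.93320346e+01,  1.88929474e+01,  4.19791639e+00,
       -2.60056055e-03,  3.23264445e-06]), 'tool_pos': array([0.21223695, 0.58732951, 0.24131643]), 'tool_rot': array([ 3.09249170e+00, -5.41939262e-01, -3.59099649e-04]), 'contact_force': array([0.22540581, 0.49424977, 0.4898034 ]), 'ft_torque': array([0.04838756, 0.01240828, 0.04465566]), 'grasp_force': 0.0, 'width': 0.9983774244179284}
```

View pics/a.png

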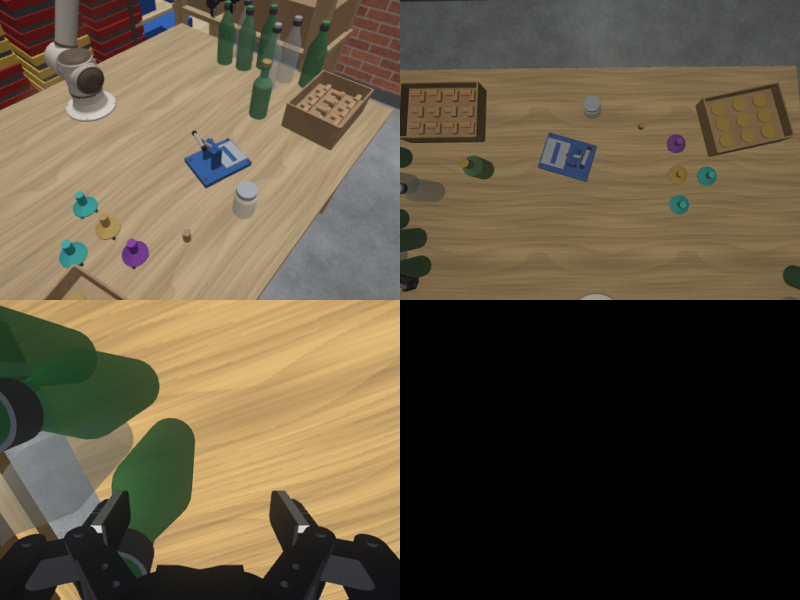

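The composite shows the brass stand at top pixel ~(355,223), the blue fixture at ~(215,201), and the jar, cork and bottle nearby. Next I measure the stand and the fixture.

Run:
```python
from h import *
i=camera_info('top');D=np.load('top.npz');p,d=D['p'],D['d'];C=cloud(i,d)
hsv=cv2.cvtColor(p,cv2.COLOR_RGB2HSV)
# vise: blue
m=((hsv[...,0]>100)&(hsv[...,0]<130)&(hsv[...,1]>120)&(hsv[...,2]>40)).astype(np.uint8);m[:,300:]=0;m[:,:150]=0
pl=m.astype(bool)&(abs(C[...,2]-.02)<.006)
pts=np.argwhere(pl)[:,::-1].astype(float);P=onplane(i,pts,.02)[:,:2]
b=cv2.minAreaRect((P*1000).astype(np.float32));print('plate',b,cv2.boxPoints(b))
# bed (steel grey z~.026) and bridge (z .115)
reg=np.zeros_like(m,bool);reg[160:245,160:270]=1
br=reg&(C[...,2]>.105)&(C[...,2]<.122)&(m>0);print('bridge',br.sum(),C[br][:,:3].mean(0))
bed=reg&(hsv[...,1]<70)&(abs(C[...,2]-.026)<.006)
Pb=onplane(i,np.argwhere(bed)[:,::-1],.026)[:,:2];print('bed',cv2.minAreaRect((Pb*1000).astype(np.float32)))
hi=reg&(C[...,2]>.125);print('high',hi.sum(),C[hi].mean(0) if hi.any() else '',C[hi].max(0) if hi.any() else '')
# objects near stand
reg[:]=0;reg[195:255,325:385]=1
for lo,h2 in [(.015,.03),(.07,.1)]:
    k=reg&(C[...,2]>lo)&(C[...,2]<h2)&(hsv[...,0]>14)&(hsv[...,0]<32);print(lo,k.sum(),C[k].mean(0) if k.any() else '')
a=cv2.resize(p[190:250,320:410],None,fx=6,fy=6,interpolation=cv2.INTER_CUBIC)
c=cv2.resize(p[155:245,165:265],None,fx=4,fy=4,interpolation=cv2.INTER_CUBIC)
S=np.load('scene.npz')['p'];e=cv2.resize(S[160:250,220:340],None,fx=3,fy=2.6);
S2=cv2.resize(S[235:355,70:200],None,fx=2.6,fy=1.9)
w=np.zeros((600,800,3),np.uint8);w[:360,:400]=c;w[:240,400:]=cv2.resize(a,(400,240));w[240:240+270,400:760]=cv2.resize(e,(360,270));w[362:600,:300]=cv2.resize(S[235:340,70:202],(300,238))
cv2.imwrite('pics/b.png',w[...,::-1])
```

```text
plate ((595.1976318359375, 101.89041137695312), (186.23512268066406, 137.07525634765625), 73.1995849609375) [[502.6708    32.557373]
 [633.89526   -7.062683]
 [687.7245   171.22345 ]
 [556.5      210.8435  ]]
bridge 117 [0.58817336 0.08142548 0.10994295]
bed ((594.7819213867188, 102.7517318725586), (188.27593994140625, 138.96527099609375), 73.1983871459961)
high 233 [0.55103096 0.02894431 0.33477305] [0.61274032 0.06367093 1.45685925]
0.015 238 [ 0.52071686 -0.30383289  0.02510035]
0.07 67 [ 0.5214663  -0.30501732  0.0828753 ]
```

View pics/b.png

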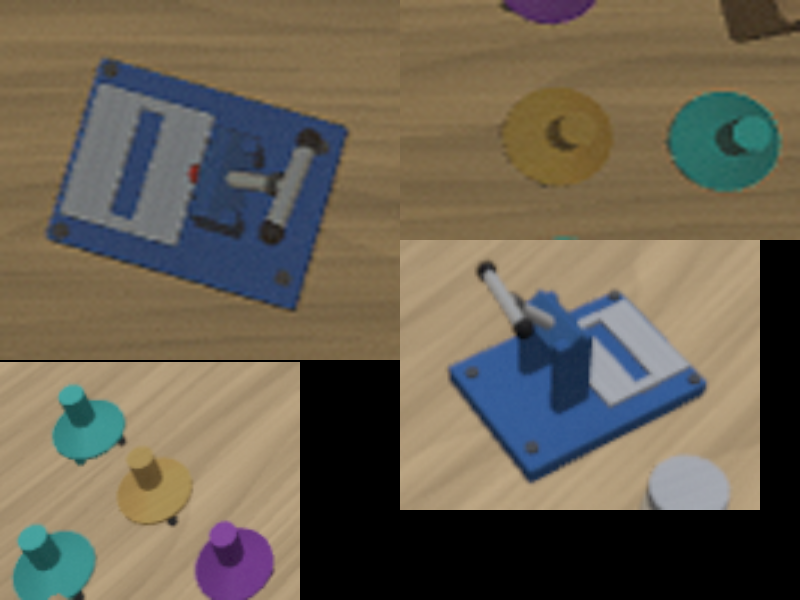

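The crop shows the slot and bed at the left of the fixture, with the bar roughly along the fixture's y. The stand's dots are not resolvable from above. I lift, turn, then look with the wrist camera above the fixture and the stand.

play_rows([
  {"dz":-45},
  {"dz":-45},
  {"rz":0.149},
  {"rz":0.149},
  {"rz":0.149},
  {"rz":0.149},
  {"rz":0.149},
  {"rz":0.149},
  {"rz":0.149},
  {"rz":0.149},
  {"rz":0.149},
  {"rz":0.149},
])

```text
invalid input
```

```bash
cat >> h.py <<'E'
def delta(P,yaw=None,Rt=None):
    "shift (mm) in present tool axes, then turn (rotvec, tool axes) to reach TCP P with tool x at yaw (deg), tool down"
    o=r.get_obs();Ro=R.from_rotvec(o['tool_rot'])
    s=Ro.inv().apply(np.array(P)-o['tool_pos'])*1000
    if yaw is not None: Rt=R.from_euler('z',yaw,degrees=True)*R.from_euler('x',180,degrees=True)
    w=(Ro.inv()*Rt).as_rotvec() if Rt is not None else None
    print('t %.2f'%o['t'],'pos',o['tool_pos'].round(4),'shift',s.round(1),'turn',None if w is None else w.round(3),'q',o['qpos'].round(2),'F',o['contact_force'].round(1),'w',round(o['width']*85.4,1))
E
python3 - <<'E'
from h import *
i=camera_info('wrist');H=np.array(i['hand_eye']);print(H.round(3))
o=r.get_obs();x=R.from_rotvec(o['tool_rot']).apply([1,0,0]);print('yaw',np.degrees(np.arctan2(x[1],x[0])))
delta([.62,.20,.34],-106.8)
Ro=R.from_euler('z',-106.8,degrees=True)*R.from_euler('x',180,degrees=True)
for P in ([.62,.2,.34],[.53,-.22,.25]):
    q={'tool_pos':np.array(P),'tool_rot':Ro.as_rotvec()};print(proj(i,[[.608,.145,.026],[.52,-.304,.02],[.56,.03,.16]],q))
E
```

```text
[[ 0.    -0.954 -0.298  0.076]
 [ 1.     0.    -0.    -0.001]
 [ 0.    -0.298  0.954 -0.131]
 [ 0.     0.     0.     1.   ]]
yaw -19.873267128041697
t 0.15 pos [0.2123 0.5874 0.2415] shift [515.2 225.9 -98.1] turn [ 1.000e-03 -1.000e-03  1.517e+00] q [ 1.48  0.39  0.01 -0.   -1.19 -0.26] F [0.5 0.3 0. ] w 85.4
[[ 252.88454859  107.26395032]
 [ 212.78849037 -288.99795243]
 [ 265.73534936  -29.51783184]]
[[275.73716257 395.24445698]
 [242.90924824  85.69383704]
 [298.66746067 426.66691329]]
```

play_rows([
  {"rx":0,"ry":0,"rz":0,"dx":0,"dy":0,"dz":-45,"grip":85},
  {"rx":0,"ry":0,"rz":0,"dx":0,"dy":0,"dz":-45,"grip":85},
], newtons=40)

```text
t: 0.35
tool_pos: [0.2123, 0.587, 0.3314]
tool_rot: [3.089, -0.541, 0.001]
contact_force: [1.1, 0.9, 1.4]
width: 0.996
grasp_force: 0.0
```

play_rows([
  {"rz":0.149,"grip":85},
  {"rz":0.149,"grip":85},
  {"rz":0.149,"grip":85},
  {"rz":0.149,"grip":85},
  {"rz":0.149,"grip":85},
  {"rz":0.149,"grip":85},
  {"rz":0.149,"grip":85},
  {"rz":0.149,"grip":85},
  {"rz":0.149,"grip":85},
  {"rz":0.149,"grip":85},
])

```text
invalid input
```

play_rows([
  {"dx":22,"dy":-30.5,"dz":-1.7,"grip":85},
  {"dx":22,"dy":-30.5,"dz":-1.7,"grip":85},
  {"dx":22,"dy":-30.5,"dz":-1.7,"grip":85},
  {"dx":22,"dy":-30.5,"dz":-1.7,"grip":85},
  {"dx":22,"dy":-30.5,"dz":-1.7,"grip":85},
  {"dx":22,"dy":-30.5,"dz":-1.7,"grip":85},
  {"dx":22,"dy":-30.5,"dz":-1.7,"grip":85},
  {"dx":22,"dy":-30.5,"dz":-1.7,"grip":85},
  {"dx":22,"dy":-30.5,"dz":-1.7,"grip":85},
  {"dx":22,"dy":-30.5,"dz":-1.7,"grip":85},
  {"dx":22,"dy":-30.5,"dz":-1.7,"grip":85},
  {"dx":22,"dy":-30.5,"dz":-1.7,"grip":85},
  {"dx":22,"dy":-30.5,"dz":-1.7,"grip":85},
  {"dx":22,"dy":-30.5,"dz":-1.7,"grip":85},
  {"dx":22,"dy":-30.5,"dz":-1.7,"grip":85},
  {"dx":22,"dy":-30.5,"dz":-1.7,"grip":85},
  {"dx":22,"dy":-30.5,"dz":-1.7,"grip":85},
], newtons=40)

```text
invalid input
```

play_rows([
  {"rx":0,"ry":0,"rz":0.149,"dx":0,"dy":0,"dz":0,"grip":85},
  {"rx":0,"ry":0,"rz":0.149,"dx":0,"dy":0,"dz":0,"grip":85},
  {"rx":0,"ry":0,"rz":0.149,"dx":0,"dy":0,"dz":0,"grip":85},
  {"rx":0,"ry":0,"rz":0.149,"dx":0,"dy":0,"dz":0,"grip":85},
  {"rx":0,"ry":0,"rz":0.149,"dx":0,"dy":0,"dz":0,"grip":85},
  {"rx":0,"ry":0,"rz":0.149,"dx":0,"dy":0,"dz":0,"grip":85},
  {"rx":0,"ry":0,"rz":0.149,"dx":0,"dy":0,"dz":0,"grip":85},
  {"rx":0,"ry":0,"rz":0.149,"dx":0,"dy":0,"dz":0,"grip":85},
  {"rx":0,"ry":0,"rz":0.149,"dx":0,"dy":0,"dz":0,"grip":85},
  {"rx":0,"ry":0,"rz":0.149,"dx":0,"dy":0,"dz":0,"grip":85},
])

```text
t: 1.35
tool_pos: [0.2123, 0.5876, 0.3318]
tool_rot: [1.899, -2.502, 0.001]
contact_force: [0.4, 0.2, -0.0]
width: 0.997
grasp_force: 0.0
```

play_rows([
  {"rx":0,"ry":0,"rz":0,"dx":22,"dy":-30.5,"dz":-1.7,"grip":85},
  {"rx":0,"ry":0,"rz":0,"dx":22,"dy":-30.5,"dz":-1.7,"grip":85},
  {"rx":0,"ry":0,"rz":0,"dx":22,"dy":-30.5,"dz":-1.7,"grip":85},
  {"rx":0,"ry":0,"rz":0,"dx":22,"dy":-30.5,"dz":-1.7,"grip":85},
  {"rx":0,"ry":0,"rz":0,"dx":22,"dy":-30.5,"dz":-1.7,"grip":85},
  {"rx":0,"ry":0,"rz":0,"dx":22,"dy":-30.5,"dz":-1.7,"grip":85},
  {"rx":0,"ry":0,"rz":0,"dx":22,"dy":-30.5,"dz":-1.7,"grip":85},
  {"rx":0,"ry":0,"rz":0,"dx":22,"dy":-30.5,"dz":-1.7,"grip":85},
  {"rx":0,"ry":0,"rz":0,"dx":22,"dy":-30.5,"dz":-1.7,"grip":85},
  {"rx":0,"ry":0,"rz":0,"dx":22,"dy":-30.5,"dz":-1.7,"grip":85},
  {"rx":0,"ry":0,"rz":0,"dx":22,"dy":-30.5,"dz":-1.7,"grip":85},
  {"rx":0,"ry":0,"rz":0,"dx":22,"dy":-30.5,"dz":-1.7,"grip":85},
  {"rx":0,"ry":0,"rz":0,"dx":22,"dy":-30.5,"dz":-1.7,"grip":85},
  {"rx":0,"ry":0,"rz":0,"dx":22,"dy":-30.5,"dz":-1.7,"grip":85},
  {"rx":0,"ry":0,"rz":0,"dx":22,"dy":-30.5,"dz":-1.7,"grip":85},
  {"rx":0,"ry":0,"rz":0,"dx":22,"dy":-30.5,"dz":-1.7,"grip":85},
  {"rx":0,"ry":0,"rz":0,"dx":22,"dy":-30.5,"dz":-1.7,"grip":85},
  {"rx":0,"ry":0,"rz":0,"dx":0,"dy":0,"dz":0,"grip":85},
])

```text
t: 3.15
tool_pos: [0.6161, 0.0875, 0.3598]
tool_rot: [1.9, -2.5, -0.0]
contact_force: [-1.5, 1.2, -0.3]
width: 0.993
grasp_force: 0.0
```

Run:
```python
from h import *
o=r.get_obs();p,d=grab_frame('wrist');np.savez('wv.npz',p=p,d=d,pos=o['tool_pos'],rot=o['tool_rot']);i=camera_info('wrist')
C=cloud(i,d,o);hsv=cv2.cvtColor(p,cv2.COLOR_RGB2HSV)
b=(hsv[...,0]>100)&(hsv[...,0]<130)&(hsv[...,1]>120)&(hsv[...,2]>40)
g=(hsv[...,1]<70)&(hsv[...,2]>60)
def rect(m,z,n):
    m=cv2.morphologyEx(m.astype(np.uint8),cv2.MORPH_OPEN,np.ones((3,3)))
    P=onplane(i,np.argwhere(m>0)[:,::-1],z,o)[:,:2];q=cv2.minAreaRect((P*1000).astype(np.float32));print(n,m.sum(),q)
rect(b&(abs(C[...,2]-.02)<.008)&(abs(C[...,0]-.6)<.13)&(abs(C[...,1]-.1)<.14),.02,'plate')
rect(g&(abs(C[...,2]-.026)<.006)&(abs(C[...,0]-.61)<.1)&(abs(C[...,1]-.14)<.09),.026,'bed')
rect(b&(abs(C[...,2]-.115)<.006),.115,'bridge')
h=(C[...,2]>.125)&(C[...,2]<.22)&(abs(C[...,1]-.03)<.1);print('high',h.sum(),C[h].min(0),C[h].max(0))
delta([.53,-.22,.25],-106.8)
cv2.imwrite('pics/c.png',p[...,::-1])
```

```text
plate 4902 ((595.8421630859375, 101.69366455078125), (186.9521026611328, 137.68606567382812), 73.25838470458984)
bed 2777 ((608.310791015625, 144.94436645507812), (87.09757995605469, 130.9476776123047), 72.97242736816406)
bridge 299 ((589.70654296875, 79.53579711914062), (8.563483238220215, 59.83549499511719), 74.47700500488281)
high 1250 [0.53547644 0.00989425 0.12511334] [0.61316512 0.06122421 0.16626357]
t 3.20 pos [0.6151 0.089  0.3599] shift [320.4  -0.5 110.2] turn [ 0.002 -0.001  0.024] q [ 0.4   0.33  0.21 -0.   -1.46 -0.67] F [-0.7  0.7  0.6] w 84.8
```

View pics/c.png

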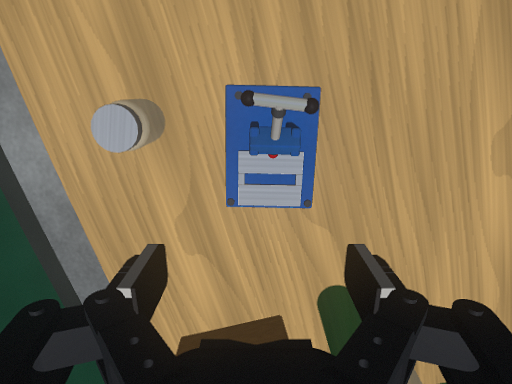

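The fixture is fully visible: slot at (270,180), bar centre at (280,101), handle slightly turned, pad backed off at (272,155). Bed centre is (0.608, 0.145) with yaw 73.2°, and both cameras agree. Now to the stand.

play_rows([
  {"rx":0,"ry":0,"rz":0,"dx":36,"dy":0,"dz":12,"grip":45},
  {"rx":0,"ry":0,"rz":0,"dx":36,"dy":0,"dz":12,"grip":45},
  {"rx":0,"ry":0,"rz":0,"dx":36,"dy":0,"dz":12,"grip":45},
  {"rx":0,"ry":0,"rz":0,"dx":36,"dy":0,"dz":12,"grip":45},
  {"rx":0,"ry":0,"rz":0,"dx":36,"dy":0,"dz":12,"grip":45},
  {"rx":0,"ry":0,"rz":0,"dx":36,"dy":0,"dz":12,"grip":45},
  {"rx":0,"ry":0,"rz":0,"dx":36,"dy":0,"dz":12,"grip":45},
  {"rx":0,"ry":0,"rz":0,"dx":36,"dy":0,"dz":12,"grip":45},
  {"rx":0,"ry":0,"rz":0,"dx":32,"dy":0,"dz":14,"grip":45},
  {"rx":0,"ry":0,"rz":0,"dx":0,"dy":0,"dz":0,"grip":45},
  {"rx":0,"ry":0,"rz":0,"dx":0,"dy":0,"dz":0,"grip":45},
])

```text
t: 4.3
tool_pos: [0.5298, -0.2178, 0.251]
tool_rot: [1.907, -2.496, -0.001]
contact_force: [0.7, 0.6, 1.2]
width: 0.529
grasp_force: 0.0
```

Run:
```python
from h import *
o=r.get_obs();p,d=grab_frame('wrist');np.savez('ws.npz',p=p,d=d,pos=o['tool_pos'],rot=o['tool_rot']);i=camera_info('wrist')
C=cloud(i,d,o);hsv=cv2.cvtColor(p,cv2.COLOR_RGB2HSV)
near=np.hypot(C[...,0]-.521,C[...,1]+.304)<.05
for lo,h2 in [(.015,.03),(.079,.09)]:
    k=near&(C[...,2]>lo)&(C[...,2]<h2);P=C[k];print(lo,k.sum(),cv2.minEnclosingCircle((P[:,:2]*1000).astype(np.float32)),P.mean(0))
k=(near&(C[...,2]>.012)&(C[...,2]<.03)&(hsv[...,2]<60)).astype(np.uint8)
n,l,s,c=cv2.connectedComponentsWithStats(k)
for j in range(1,n): print(s[j,4],c[j],onplane(i,c[j:j+1],.022,o))
u,v=proj(i,[.521,-.304,.03],o)[0].astype(int);print(u,v)
u0,v0=max(u-80,0),max(v-60,0)
cv2.imwrite('pics/d.png',cv2.resize(p[v0:v0+120,u0:u0+160],None,fx=4,fy=4,interpolation=cv2.INTER_CUBIC)[...,::-1]);print(u0,v0)
```

```text
0.015 1679 ((522.5987548828125, -306.7745056152344), 36.324676513671875) [ 0.52173652 -0.3073666   0.02504181]
0.079 573 ((522.69287109375, -306.66558837890625), 12.148933410644531) [ 0.52260923 -0.30674723  0.08253336]
242 82
162 22
```

View pics/d.png

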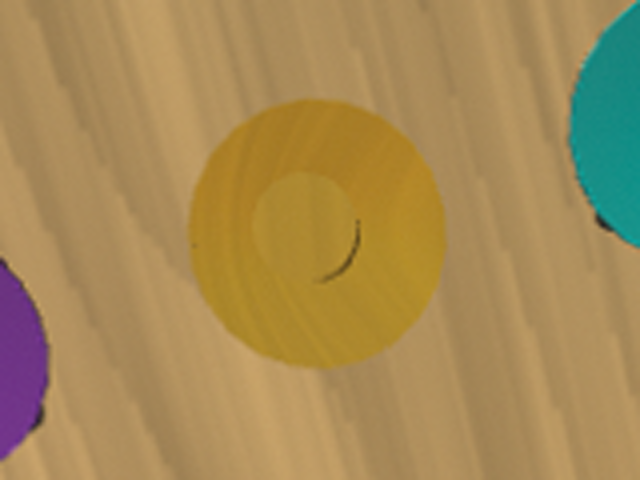

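The brass stand is centred, with its stem top at crop (305,225), but no dots are obvious apart from a dark speck at the left rim, (195,245). I'll check for the dark foot in the scene view and with enhanced contrast.

Run:
```python
from h import *
i=camera_info('scene');S=np.load('scene.npz')['p'];hsv=cv2.cvtColor(S,cv2.COLOR_RGB2HSV)
c=np.array([.5226,-.3067])
u,v=proj(i,[*c,.01])[0].astype(int)
k=(hsv[...,2]<75).astype(np.uint8);k[:v-25]=0;k[v+30:]=0;k[:,:u-30]=0;k[:,u+30:]=0
n,l,s,ce=cv2.connectedComponentsWithStats(k)
for j in range(1,n):
    P=onplane(i,ce[j:j+1],.006)[0];w=P[:2]-c;print('scene',s[j],ce[j],P,np.hypot(*w),np.degrees(np.arctan2(w[1],w[0])))
D=np.load('ws.npz');p=D['p'];o={'tool_pos':D['pos'],'tool_rot':D['rot']};iw=camera_info('wrist')
uv=np.array([[162+195/4,22+245/4]]);w=onplane(iw,uv,.02,o)[0][:2]-c;print('speck',np.hypot(*w),np.degrees(np.arctan2(w[1],w[0])))
# polar unwrap of the disc around stand centre at z=.021, radii 25..38, angles 0..360
th=np.radians(np.arange(0,360,1));rr=np.arange(20,40,.5)/1000
G=np.stack([c[0]+rr[:,None]*np.cos(th),c[1]+rr[:,None]*np.sin(th),np.full((len(rr),360),.022)],-1)
uvw=proj(iw,G.reshape(-1,3),o).reshape(len(rr),360,2).astype(np.float32)
pol=cv2.remap(p,uvw[...,0],uvw[...,1],cv2.INTER_LINEAR)
a=cv2.resize(pol,(720,160));a=cv2.normalize(a,None,0,255,cv2.NORM_MINMAX)
b=cv2.resize(S[v-45:v+40,u-45:u+45],(450,425),interpolation=cv2.INTER_CUBIC)
w=np.zeros((600,720,3),np.uint8);w[:160]=a;w[165:590,:450]=b;cv2.imwrite('pics/e.png',w[...,::-1]);print(u,v)
```

```text
scene [122 268   3   4   7] [123.14285714 269.57142857] [ 0.4417126  -0.29152934  0.006     ] 0.08229775195964308 169.3774177232845
scene [144 303   4   4  10] [145.4 304.7] [ 0.55398222 -0.31287997  0.006     ] 0.03198493153933321 -11.140469101274862
scene [165 317   3   6  14] [166.21428571 319.        ] [ 0.6147362  -0.30413111  0.006     ] 0.09217200922431527 1.5970734529575727
speck 0.03346518672001829 -11.059573873966867
138 293
```

View pics/e.png

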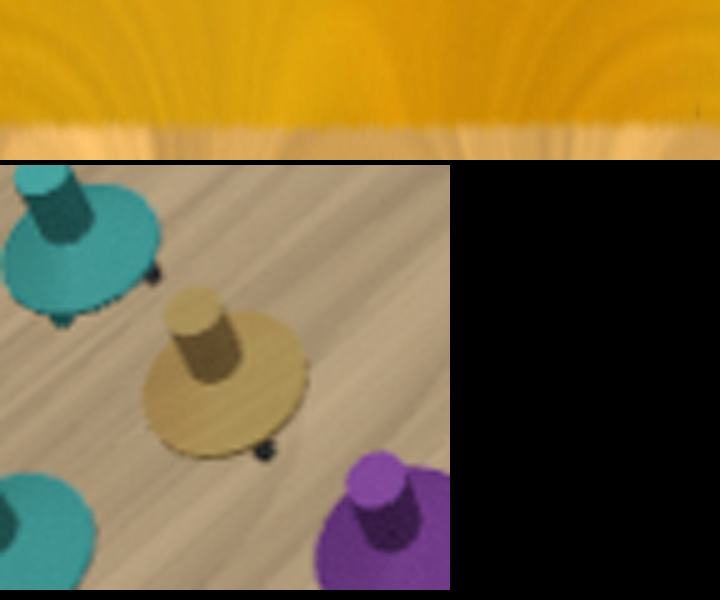

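The polar strip and the scene view agree: the dark foot is at -11.1°, at strip (698,110) and scene crop (264,452). The stand's centre is (0.5226, -0.3067).

Run:
```python
from h import *
delta([.5226,-.3067,.057],-101.1)
```

```text
t 4.35 pos [ 0.5304 -0.2173  0.2516] shift [ 88.3 -15.8 194.6] turn [-0.001  0.    -0.071] q [-0.11  0.29 -0.11 -0.   -1.17 -0.16] F [-0.1  0.6 -0.6] w 45.2
```

play_rows([
  {"rx":0,"ry":0,"rz":0,"dx":29.4,"dy":-5.3,"dz":0,"grip":45},
  {"rx":0,"ry":0,"rz":0,"dx":29.4,"dy":-5.3,"dz":0,"grip":45},
  {"rx":0,"ry":0,"rz":0,"dx":29.5,"dy":-5.2,"dz":0,"grip":45},
  {"rx":0,"ry":0,"rz":-0.071,"dx":0,"dy":0,"dz":0,"grip":45},
  {"rx":0,"ry":0,"rz":0,"dx":0,"dy":0,"dz":30,"grip":45},
  {"rx":0,"ry":0,"rz":0,"dx":0,"dy":0,"dz":30,"grip":45},
  {"rx":0,"ry":0,"rz":0,"dx":0,"dy":0,"dz":30,"grip":45},
  {"rx":0,"ry":0,"rz":0,"dx":0,"dy":0,"dz":0,"grip":45},
  {"rx":0,"ry":0,"rz":0,"dx":0,"dy":0,"dz":0,"grip":45},
])

```text
t: 5.25
tool_pos: [0.5233, -0.3068, 0.1622]
tool_rot: [1.997, -2.425, 0.002]
contact_force: [-0.6, -0.5, 1.9]
width: 0.525
grasp_force: 0.0
```

Run:
```python
from h import *
delta([.5226,-.3067,.057],-101.1)
```

```text
t 5.25 pos [ 0.5233 -0.3068  0.1622] shift [ -0.    0.8 105.2] turn [-0.001 -0.001  0.001] q [-0.26  0.42 -0.15  0.   -1.    0.07] F [-0.6 -0.5  1.9] w 44.9
```

play_rows([
  {"rx":0,"ry":0,"rz":0,"dx":0,"dy":0.5,"dz":30,"grip":45},
  {"rx":0,"ry":0,"rz":0,"dx":0,"dy":0,"dz":30,"grip":45},
  {"rx":0,"ry":0,"rz":0,"dx":0,"dy":0,"dz":30,"grip":45},
  {"rx":0,"ry":0,"rz":0,"dx":0,"dy":0,"dz":15,"grip":45},
  {"rx":0,"ry":0,"rz":0,"dx":0,"dy":0,"dz":0,"grip":45},
  {"rx":0,"ry":0,"rz":0,"dx":0,"dy":0,"dz":0,"grip":15},
  {"rx":0,"ry":0,"rz":0,"dx":0,"dy":0,"dz":0,"grip":15},
  {"rx":0,"ry":0,"rz":0,"dx":0,"dy":0,"dz":0,"grip":15},
  {"rx":0,"ry":0,"rz":0,"dx":0,"dy":0,"dz":0,"grip":15},
  {"rx":0,"ry":0,"rz":0,"dx":0,"dy":0,"dz":0,"grip":15},
  {"rx":0,"ry":0,"rz":0,"dx":0,"dy":0,"dz":0,"grip":15},
], newtons=50)

```text
t: 6.35
tool_pos: [0.5235, -0.3079, 0.0588]
tool_rot: [-1.994, 2.424, -0.007]
contact_force: [-0.3, 1.3, 6.7]
width: 0.266
grasp_force: 49.4
```

play_rows([
  {"rx":0,"ry":0,"rz":0,"dx":0,"dy":0,"dz":-10,"grip":15},
  {"rx":0,"ry":0,"rz":0,"dx":0,"dy":0,"dz":-25,"grip":15},
  {"rx":0,"ry":0,"rz":0,"dx":0,"dy":0,"dz":-35,"grip":15},
  {"rx":0,"ry":0,"rz":0,"dx":0,"dy":0,"dz":-35,"grip":15},
  {"rx":0,"ry":0,"rz":0,"dx":0,"dy":0,"dz":-35,"grip":15},
  {"rx":0,"ry":0,"rz":0,"dx":0,"dy":0,"dz":-35,"grip":15},
  {"rx":0,"ry":0,"rz":0,"dx":0,"dy":0,"dz":-30,"grip":15},
  {"rx":0,"ry":0,"rz":0,"dx":0,"dy":0,"dz":-20,"grip":15},
  {"rx":0,"ry":0,"rz":0,"dx":0,"dy":0,"dz":0,"grip":15},
])

```text
t: 7.25
tool_pos: [0.5227, -0.3079, 0.285]
tool_rot: [-1.992, 2.424, -0.01]
contact_force: [-0.5, -0.2, -1.6]
width: 0.265
grasp_force: 49.5
```

Run:
```python
from h import *
delta([.6084,.1449,.25],-106.8)
```

```text
t 7.25 pos [ 0.5227 -0.3079  0.285 ] shift [-460.8    3.9   34.5] turn [-0.007 -0.001  0.098] q [-0.27  0.32  0.02  0.   -1.26  0.07] F [-0.5 -0.2 -1.6] w 22.7
```

play_rows([
  {"rx":0,"ry":0,"rz":0,"dx":-18,"dy":0.3,"dz":0,"grip":15},
  {"rx":0,"ry":0,"rz":0,"dx":-34,"dy":0.3,"dz":0,"grip":15},
  {"rx":0,"ry":0,"rz":0,"dx":-34,"dy":0.3,"dz":0,"grip":15},
  {"rx":0,"ry":0,"rz":0,"dx":-34,"dy":0.3,"dz":0,"grip":15},
  {"rx":0,"ry":0,"rz":0,"dx":-34,"dy":0.3,"dz":0,"grip":15},
  {"rx":0,"ry":0,"rz":0,"dx":-34,"dy":0.3,"dz":0,"grip":15},
  {"rx":0,"ry":0,"rz":0,"dx":-34,"dy":0.3,"dz":0,"grip":15},
  {"rx":0,"ry":0,"rz":0,"dx":-34,"dy":0.3,"dz":0,"grip":15},
  {"rx":0,"ry":0,"rz":0,"dx":-34,"dy":0.3,"dz":0,"grip":15},
  {"rx":0,"ry":0,"rz":0,"dx":-34,"dy":0.3,"dz":0,"grip":15},
  {"rx":0,"ry":0,"rz":0,"dx":-34,"dy":0.3,"dz":0,"grip":15},
  {"rx":0,"ry":0,"rz":0,"dx":-34,"dy":0.3,"dz":0,"grip":15},
  {"rx":0,"ry":0,"rz":0,"dx":-34,"dy":0.2,"dz":0,"grip":15},
  {"rx":0,"ry":0,"rz":0,"dx":-34,"dy":0.2,"dz":0,"grip":15},
  {"rx":0,"ry":0,"rz":0,"dx":-21,"dy":0,"dz":0,"grip":15},
  {"rx":0,"ry":0,"rz":0.098,"dx":0,"dy":0,"dz":0,"grip":15},
  {"rx":0,"ry":0,"rz":0,"dx":0,"dy":0,"dz":0,"grip":15},
])

```text
t: 8.95
tool_pos: [0.6104, 0.1656, 0.2794]
tool_rot: [1.872, -2.519, -0.001]
contact_force: [-0.3, 0.7, -3.5]
width: 0.266
grasp_force: 49.5
```

Run:
```python
from h import *
o=r.get_obs();delta([.6084,.1449,.0788],-106.8)
p,d=grab_frame('wrist');i=camera_info('wrist');hsv=cv2.cvtColor(p,cv2.COLOR_RGB2HSV);C=cloud(i,d,o)
z0=o['tool_pos'][2]-.0588
# disc: brass pixels about z0+.02, contour on rim plane
k=(hsv[...,0]>12)&(hsv[...,0]<32)&(hsv[...,1]>120)&(C[...,2]>z0-.01)&(C[...,2]<z0+.03)
P=onplane(i,np.argwhere(k)[:,::-1],z0+.022,o)[:,:2]*1000;q=cv2.minEnclosingCircle(P.astype(np.float32));print('disc',k.sum(),q)
cv2.imwrite('pics/f.png',p[...,::-1])
```

```text
t 8.95 pos [0.6104 0.1656 0.2794] shift [ 20.   -4.6 200.6] turn [ 0.003 -0.002  0.001] q [ 0.52  0.38  0.09 -0.   -1.29 -0.81] F [-0.3  0.7 -3.5] w 22.7
disc 3941 ((609.78759765625, 164.83895874023438), 36.07648849487305)
```

View pics/f.png

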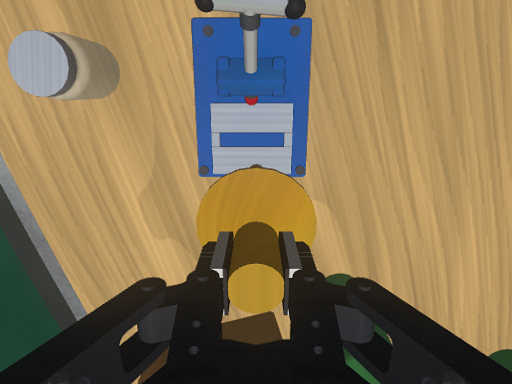

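The stand hangs straight, disc centre at (257,220), within 1 mm of the TCP. There is a bump at (257,168), which I check for colour.

Run:
```python
import cv2
p=cv2.imread('pics/f.png');print(p[160:172:2,257,::-1].tolist());print(p[167,244:272:3,::-1].tolist());print('screw',p[170,204,::-1])
cv2.imwrite('pics/g.png',cv2.resize(p[150:280,180:330],None,fx=4,fy=4,interpolation=cv2.INTER_CUBIC))
```

```text
[[166, 173, 183], [165, 171, 182], [103, 93, 86], [85, 66, 41], [176, 137, 59], [179, 134, 52]]
[[173, 182, 195], [135, 131, 127], [90, 76, 58], [80, 63, 39], [101, 81, 45], [83, 64, 42], [97, 85, 72], [134, 131, 126], [171, 179, 192], [172, 180, 191]]
screw [79 79 82]
```

View pics/g.png

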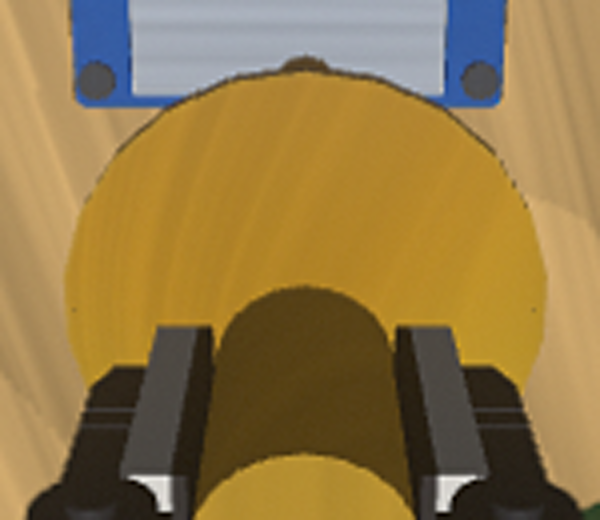

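The bump is the shaded brass foot on tool x. The tiny black dots at crop (72,310) and (533,310) lie on tool y, so the alignment is right. Lowering.

play_rows([
  {"rx":0,"ry":0,"rz":0,"dx":10,"dy":-2.3,"dz":0,"grip":15},
  {"rx":0,"ry":0,"rz":0,"dx":10.5,"dy":-2.3,"dz":0,"grip":15},
  {"rx":0,"ry":0,"rz":0,"dx":0,"dy":0,"dz":20,"grip":15},
  {"rx":0,"ry":0,"rz":0,"dx":0,"dy":0,"dz":30,"grip":15},
  {"rx":0,"ry":0,"rz":0,"dx":0,"dy":0,"dz":30,"grip":15},
  {"rx":0,"ry":0,"rz":0,"dx":0,"dy":0,"dz":30,"grip":15},
  {"rx":0,"ry":0,"rz":0,"dx":0,"dy":0,"dz":30,"grip":15},
  {"rx":0,"ry":0,"rz":0,"dx":0,"dy":0,"dz":30,"grip":15},
  {"rx":0,"ry":0,"rz":0,"dx":0,"dy":0,"dz":10,"grip":15},
  {"rx":0,"ry":0,"rz":0,"dx":0,"dy":0,"dz":0,"grip":15},
  {"rx":0,"ry":0,"rz":0,"dx":0,"dy":0,"dz":0,"grip":15},
])

```text
t: 10.1
tool_pos: [0.6107, 0.1441, 0.1029]
tool_rot: [-1.872, 2.52, -0.002]
contact_force: [0.2, -0.3, -2.5]
width: 0.266
grasp_force: 49.4
```

Run:
```python
from h import *
delta([.6084,.1449,.0788],-106.8)
```

```text
t 10.10 pos [0.6107 0.1441 0.1029] shift [-0.   2.5 24.1] turn [-0.002  0.001  0.   ] q [ 0.49  0.51 -0.16  0.   -0.89 -0.78] F [ 0.2 -0.3 -2.5] w 22.8
```

play_rows([
  {"rx":0,"ry":0,"rz":0,"dx":0,"dy":2.4,"dz":0,"grip":15},
  {"rx":0,"ry":0,"rz":0,"dx":0,"dy":0,"dz":8,"grip":15},
  {"rx":0,"ry":0,"rz":0,"dx":0,"dy":0,"dz":7,"grip":15},
  {"rx":0,"ry":0,"rz":0,"dx":0,"dy":0,"dz":3,"grip":15},
  {"rx":0,"ry":0,"rz":0,"dx":0,"dy":0,"dz":2,"grip":15},
  {"rx":0,"ry":0,"rz":0,"dx":0,"dy":0,"dz":1.5,"grip":15},
  {"rx":0,"ry":0,"rz":0,"dx":0,"dy":0,"dz":1,"grip":15},
  {"rx":0,"ry":0,"rz":0,"dx":0,"dy":0,"dz":0,"grip":15},
])

```text
t: 10.9
tool_pos: [0.6074, 0.1451, 0.079]
tool_rot: [-1.873, 2.521, -0.0]
contact_force: [-1.0, -0.0, -0.6]
width: 0.269
grasp_force: 49.9
```

Run:
```python
from h import *
delta([.6084,.1449,.0788],-106.8)
```

```text
t 10.90 pos [0.6074 0.1451 0.079 ] shift [-0.1 -1.1  0.2] turn [-0.  0.  0.] q [ 0.49  0.54 -0.19  0.   -0.84 -0.79] F [-1.  -0.  -0.6] w 23.0
```

It dropped into the slot: TCP at 0.079, against 0.085 if the feet were on the bed. One small press, then release and back off.

play_rows([
  {"rx":0,"ry":0,"rz":0,"dx":0,"dy":0,"dz":0.7,"grip":15},
  {"rx":0,"ry":0,"rz":0,"dx":0,"dy":0,"dz":0,"grip":15},
])

```text
t: 11.1
tool_pos: [0.6074, 0.1452, 0.0789]
tool_rot: [-1.873, 2.521, -0.0]
contact_force: [-2.2, 0.2, 4.1]
width: 0.265
grasp_force: 50.1
```

play_rows([
  {"rx":0,"ry":0,"rz":0,"dx":0,"dy":0,"dz":0,"grip":26},
  {"rx":0,"ry":0,"rz":0,"dx":0,"dy":0,"dz":0,"grip":32},
  {"rx":0,"ry":0,"rz":0,"dx":0,"dy":0,"dz":0,"grip":45},
  {"rx":0,"ry":0,"rz":0,"dx":0,"dy":0,"dz":0,"grip":45},
  {"rx":0,"ry":0,"rz":0,"dx":0,"dy":0,"dz":-10,"grip":45},
  {"rx":0,"ry":0,"rz":0,"dx":0,"dy":0,"dz":-30,"grip":45},
  {"rx":0,"ry":0,"rz":0,"dx":0,"dy":0,"dz":-40,"grip":45},
  {"rx":0,"ry":0,"rz":0,"dx":0,"dy":0,"dz":-40,"grip":45},
  {"rx":0,"ry":0,"rz":0,"dx":0,"dy":0,"dz":-40,"grip":45},
  {"rx":0,"ry":0,"rz":0,"dx":0,"dy":0,"dz":-40,"grip":45},
  {"rx":0,"ry":0,"rz":0,"dx":30,"dy":0,"dz":-40,"grip":45},
  {"rx":0,"ry":0,"rz":0,"dx":30,"dy":0,"dz":-40,"grip":45},
  {"rx":0,"ry":0,"rz":0,"dx":0,"dy":0,"dz":0,"grip":45},
  {"rx":0,"ry":0,"rz":0,"dx":0,"dy":0,"dz":0,"grip":45},
], newtons=20)

```text
t: 12.5
tool_pos: [0.5898, 0.087, 0.3602]
tool_rot: [-1.869, 2.52, -0.001]
contact_force: [-1.0, -0.4, -0.9]
width: 0.528
grasp_force: 0.0
```

Run:
```python
from h import *
o=r.get_obs();p,d=grab_frame('wrist');np.savez('wh.npz',p=p,d=d,pos=o['tool_pos'],rot=o['tool_rot']);i=camera_info('wrist')
delta(o['tool_pos'])
C=cloud(i,d,o);hsv=cv2.cvtColor(p,cv2.COLOR_RGB2HSV)
a=np.radians(73.2);ex=np.array([np.cos(a),np.sin(a),0]);ey=np.array([-np.sin(a),np.cos(a),0])
O=np.array([.6084,.1449,0])-.05*ex
V=np.stack([(C-O)@ex,(C-O)@ey,C[...,2]],-1)*1000
near=(abs(V[...,0])<130)&(abs(V[...,1])<90)
for n,lo,h2 in [('top',98,108),('disc',34,46)]:
    k=near&(V[...,0]>5)&(V[...,2]>lo)&(V[...,2]<h2);P=V[k];c=cv2.minEnclosingCircle(P[:,:2].astype(np.float32));print(n,k.sum(),c,'z',np.median(P[:,2]), 'slopes',np.linalg.lstsq(np.c_[P[:,:2],np.ones(len(P))],P[:,2],rcond=None)[0][:2])
# bar
k=near&(V[...,0]<-15)&(V[...,2]>135)&(V[...,2]<200)
P=V[k];print('bar',k.sum(),P.min(0),P.max(0),P.mean(0))
# balls (black) on the bar
for nm,kk in [('black',k&(hsv[...,2]<60)),('steel',k&(hsv[...,2]>100))]:
    n,l,s,c=cv2.connectedComponentsWithStats(kk.astype(np.uint8))
    for j in range(1,n):
        if s[j,4]>8: print(nm,s[j,4],c[j].round(1),V[l==j].mean(0).round(1),V[l==j].min(0).round(1),V[l==j].max(0).round(1))
cv2.imwrite('pics/h.png',p[...,::-1])
```

```text
t 12.55 pos [0.5894 0.0875 0.3582] shift [ 0.3 -0.5 -2. ] turn None q [ 0.42  0.28  0.14 -0.   -1.43 -0.71] F [-0.7  0.6 -0.9] w 45.0
top 259 ((50.37620544433594, 0.9324215650558472), 12.115498542785645) z 102.42617017274003 slopes [ 0.0273706  -0.00405663]
disc 521 ((50.57057189941406, 0.8885799646377563), 36.1486701965332) z 43.00568437454988 slopes [ 0.00254995 -0.00113741]
bar 1133 [-80.01597213 -41.34799843 135.75858274] [-46.70118521  40.74262251 166.09938054] [-68.05114205  -0.2720396  157.55463855]
black 145 [222.8 105. ] [-73.  -33.7 157.7] [-80.  -40.  153.3] [-65.6 -27.6 161.2]
black 161 [286.7 111.2] [-66.9  32.6 162.9] [-74.   25.9 158.5] [-59.7  39.4 166. ]
black 9 [248.6 117.3] [-59.5  -7.2 147.9] [-62.1  -7.9 144.4] [-56.3  -6.6 152.1]
steel 659 [254.7 108.2] [-69.7  -0.5 158.6] [-77.9 -28.2 145.6] [-61.2  26.7 163.6]
steel 37 [254.6 125.2] [-50.   -0.7 138.4] [-52.6  -5.9 135.8] [-46.7   4.2 142.3]
```

View pics/h.png

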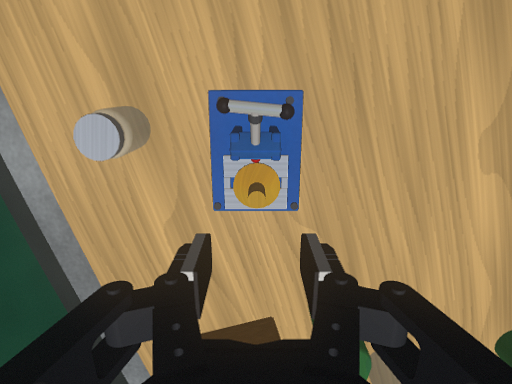

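The stand is seated: stem top is level at z 102.4 mm and the axis at (50.4, 0.9) in fixture axes. The bar's balls at (223,105) and (287,111) give a handle angle of ≈0.12 rad and a bar centre at fixture (-70, 0, 155). Planning the handle approach.

```bash
cat >> h.py <<'E'
a=np.radians(73.2);EX=np.array([np.cos(a),np.sin(a),0]);EY=np.array([-np.sin(a),np.cos(a),0]);EZ=np.array([0,0,1.])
ORG=np.array([.6084,.1449,0])-.05*EX
u40=np.radians(40);U=-np.sin(u40)*EX+np.cos(u40)*EZ;W=np.cos(u40)*EX+np.sin(u40)*EZ
H0=ORG-.0698*EX-.0003*EY+.1548*EZ   # at q=.12
def hpose(q,sgn=-1,up=-.004):
    "TCP pose with tool y=sgn*w', at handle angle q, TCP up*u from bar centre"
    y=sgn*(W*np.cos(q)-EY*np.sin(q));z=-U
    return H0-U*.008*(q-.12)+U*up, R.from_matrix(np.c_[np.cross(y,z),y,z])
E
python3 - <<'E'
from h import *
for s in (-1,1):
    P,Rt=hpose(.12,s,.07);delta(P,Rt=Rt)
    Ro=R.from_rotvec(r.get_obs()['tool_rot'])
    # as tilt about tool y then turn about tool z
    print((Ro.inv()*Rt).as_euler('YZX').round(3),'shift in final axes',(Rt.inv().apply(P-r.get_obs()['tool_pos'])*1000).round(1))
E
```

```text
t 12.55 pos [0.5894 0.0875 0.3582] shift [104.5  -1.9 149.7] turn [ 0.504 -0.569 -1.388] q [ 0.42  0.28  0.14 -0.   -1.43 -0.71] F [-0.7  0.6 -0.9] w 45.0
[-6.980e-01 -1.451e+00 -1.000e-03] shift in final axes [ 22.9 174.7  47.7]
t 12.55 pos [0.5894 0.0875 0.3582] shift [104.5  -1.9 149.7] turn [-0.587 -0.52   1.614] q [ 0.42  0.28  0.14 -0.   -1.43 -0.71] F [-0.7  0.6 -0.9] w 45.0
[ 2.444  1.451 -3.141] shift in final axes [ -22.9 -174.7   47.7]
```

play_rows([
  {"rx":0,"ry":-0.14,"rz":0,"dx":0,"dy":0,"dz":0,"grip":45},
  {"rx":0,"ry":-0.14,"rz":0,"dx":0,"dy":0,"dz":0,"grip":45},
  {"rx":0,"ry":-0.14,"rz":0,"dx":0,"dy":0,"dz":0,"grip":45},
  {"rx":0,"ry":-0.14,"rz":0,"dx":0,"dy":0,"dz":0,"grip":45},
  {"rx":0,"ry":-0.138,"rz":0,"dx":0,"dy":0,"dz":0,"grip":45},
  {"rx":0,"ry":0,"rz":0,"dx":0,"dy":0,"dz":0,"grip":45},
])

```text
t: 13.15
tool_pos: [0.5892, 0.0856, 0.3548]
tool_rot: [-1.5, 2.035, 0.554]
contact_force: [0.4, -0.9, 0.4]
width: 0.523
grasp_force: 0.0
```

Run:
```python
from h import *
P,Rt=hpose(.12,-1,.07);delta(P,Rt=Rt)
```

```text
t 13.15 pos [0.5892 0.0856 0.3548] shift [172.6  -2.9  46.2] turn [ 0.002  0.002 -1.459] q [ 0.06  0.21  0.12 -0.68 -1.28 -0.23] F [ 0.4 -0.9  0.4] w 44.7
```

play_rows([
  {"rx":0,"ry":0,"rz":0,"dx":34.5,"dy":-0.6,"dz":9,"grip":45},
  {"rx":0,"ry":0,"rz":0,"dx":34.5,"dy":-0.6,"dz":9,"grip":45},
  {"rx":0,"ry":0,"rz":0,"dx":34.5,"dy":-0.6,"dz":9,"grip":45},
  {"rx":0,"ry":0,"rz":0,"dx":34.5,"dy":-0.6,"dz":9,"grip":45},
  {"rx":0,"ry":0,"rz":0,"dx":34.5,"dy":-0.5,"dz":9,"grip":45},
  {"rx":0,"ry":0,"rz":-0.146,"dx":0,"dy":0,"dz":0,"grip":45},
  {"rx":0,"ry":0,"rz":-0.146,"dx":0,"dy":0,"dz":0,"grip":45},
  {"rx":0,"ry":0,"rz":-0.146,"dx":0,"dy":0,"dz":0,"grip":45},
  {"rx":0,"ry":0,"rz":-0.146,"dx":0,"dy":0,"dz":0,"grip":45},
  {"rx":0,"ry":0,"rz":-0.146,"dx":0,"dy":0,"dz":0,"grip":45},
  {"rx":0,"ry":0,"rz":-0.146,"dx":0,"dy":0,"dz":0,"grip":45},
  {"rx":0,"ry":0,"rz":-0.146,"dx":0,"dy":0,"dz":0,"grip":45},
  {"rx":0,"ry":0,"rz":-0.146,"dx":0,"dy":0,"dz":0,"grip":45},
  {"rx":0,"ry":0,"rz":-0.146,"dx":0,"dy":0,"dz":0,"grip":45},
  {"rx":0,"ry":0,"rz":-0.145,"dx":0,"dy":0,"dz":0,"grip":45},
  {"rx":0,"ry":0,"rz":0,"dx":0,"dy":0,"dz":0,"grip":45},
  {"rx":0,"ry":0,"rz":0,"dx":0,"dy":0,"dz":0,"grip":45},
])

```text
t: 14.85
tool_pos: [0.5627, -0.0113, 0.2118]
tool_rot: [-2.396, 0.494, -0.076]
contact_force: [0.5, 0.4, -0.2]
width: 0.527
grasp_force: 0.0
```

Run:
```python
from h import *
P,Rt=hpose(.12,-1,.07);delta(P,Rt=Rt)
P,Rt=hpose(.12,-1);delta(P,Rt=Rt)
o=r.get_obs();p,d=grab_frame('wrist');i=camera_info('wrist')
C=cloud(i,d,o);X=C-H0;hsv=cv2.cvtColor(p,cv2.COLOR_RGB2HSV)
V=np.stack([X@W,X@EY,X@U],-1)*1000
k=(abs(V[...,0])<35)&(abs(V[...,1])<50)&(abs(V[...,2])<14)
for nm,kk in [('black',k&(hsv[...,2]<60)),('steel',k&(hsv[...,2]>90))]:
    n,l,s,c=cv2.connectedComponentsWithStats(kk.astype(np.uint8))
    for j in range(1,n):
        if s[j,4]>30: print(nm,s[j,4],c[j].round(),V[l==j].mean(0).round(1),V[l==j].min(0).round(1),V[l==j].max(0).round(1))
cv2.imwrite('pics/i.png',p[...,::-1])
```

```text
t 14.85 pos [ 0.5627 -0.0113  0.2118] shift [-0.7  3.9  1.3] turn [0.002 0.002 0.006] q [-0.14  0.33 -0.06 -0.76 -1.18  1.6 ] F [ 0.5  0.4 -0.2] w 45.0
t 14.85 pos [ 0.5627 -0.0113  0.2118] shift [-0.5  3.7 75.3] turn [0.002 0.002 0.006] q [-0.14  0.33 -0.06 -0.76 -1.18  1.6 ] F [ 0.5  0.4 -0.2] w 45.0
black 421 [262. 160.] [ -4.6 -34.7   5.3] [-12.2 -41.2  -0.5] [  3.9 -27.2   9.2]
black 112 [267. 252.] [-0.4 32.5  5.2] [-4.5 27.2  0.2] [ 9.8 38.9  8.3]
steel 1120 [261. 208.] [-0.2 -1.4  5.1] [ -8.  -28.4  -7.5] [ 9.6 28.4  7.7]
```

View pics/i.png

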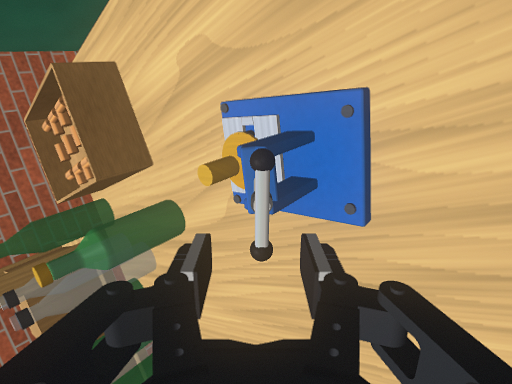

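The bar runs (262,160)-(262,250), between and in line with the open fingers. The pose error is small, so I approach along the screw axis.

play_rows([
  {"rx":0,"ry":0,"rz":0.006,"dx":-0.5,"dy":3.6,"dz":10,"grip":40},
  {"rx":0,"ry":0,"rz":0,"dx":0,"dy":0,"dz":20,"grip":40},
  {"rx":0,"ry":0,"rz":0,"dx":0,"dy":0,"dz":20,"grip":40},
  {"rx":0,"ry":0,"rz":0,"dx":0,"dy":0,"dz":15,"grip":40},
  {"rx":0,"ry":0,"rz":0,"dx":0,"dy":0,"dz":10,"grip":40},
  {"rx":0,"ry":0,"rz":0,"dx":0,"dy":0,"dz":0,"grip":40},
  {"rx":0,"ry":0,"rz":0,"dx":0,"dy":0,"dz":0,"grip":40},
])

```text
t: 15.6
tool_pos: [0.5753, 0.0316, 0.1531]
tool_rot: [-2.394, 0.498, -0.078]
contact_force: [0.3, 0.5, 0.9]
width: 0.473
grasp_force: 0.0
```

Run:
```python
from h import *
P,Rt=hpose(.12,-1);delta(P,Rt=Rt)
```

```text
t 15.60 pos [0.5753 0.0316 0.1531] shift [-0.8  0.3  1.5] turn [ 0.001 -0.     0.003] q [-0.07  0.4  -0.11 -0.81 -1.04  1.65] F [0.3 0.5 0.9] w 40.4
```

play_rows([
  {"rx":0,"ry":0,"rz":0,"dx":0,"dy":0,"dz":0,"grip":12},
  {"rx":0,"ry":0,"rz":0,"dx":0,"dy":0,"dz":0,"grip":4},
  {"rx":0,"ry":0,"rz":0,"dx":0,"dy":0,"dz":0,"grip":4},
  {"rx":0,"ry":0,"rz":0,"dx":0,"dy":0,"dz":0,"grip":4},
  {"rx":0,"ry":0,"rz":0,"dx":0,"dy":0,"dz":0,"grip":4},
  {"rx":0,"ry":0,"rz":0,"dx":0,"dy":0,"dz":0,"grip":4},
], newtons=80)

```text
t: 16.2
tool_pos: [0.5751, 0.0305, 0.1533]
tool_rot: [-2.395, 0.499, -0.079]
contact_force: [-2.0, -4.5, 1.9]
width: 0.096
grasp_force: 80.5
```

```bash
cat >> h.py <<'E'
def turnstate():
    o=r.get_obs();Ro=R.from_rotvec(o['tool_rot']);y=-Ro.apply([0,1,0])
    q=np.arctan2(-y@EY,y@W)%(2*np.pi);P,Rt=hpose(q,-1)
    F=o['contact_force'];print('q %.3f'%q,'torque about axis(clockwise) %.3f'%(o['ft_torque']@-U),'M',o['ft_torque'].round(2),'F',F.round(1),'F tool',Ro.inv().apply(F).round(1),'gf',o['grasp_force'],'w',round(o['width']*85.4,1))
    print('tool axis err',Ro.inv().apply(-U).round(3));delta(P)
E
python3 -c "
from h import *;turnstate()"
```

```text
q 0.117 torque about axis(clockwise) 0.048 M [-2.01  0.73  0.04] F [-2.  -4.5  1.9] F tool [-0.3  2.6 -4.6] gf 80.45388489961624 w 8.2
tool axis err [-0.001 -0.001  1.   ]
t 16.20 pos [0.5751 0.0305 0.1533] shift [-1.  -0.3  2.4] turn None q [-0.07  0.4  -0.11 -0.81 -1.04  1.65] F [-2.  -4.5  1.9] w 8.2
```

play_rows([
  {"rx":0,"ry":0,"rz":0.1,"dx":0,"dy":0,"dz":0.8,"grip":4},
  {"rx":0,"ry":0,"rz":0.1,"dx":0,"dy":0,"dz":0.8,"grip":4},
  {"rx":0,"ry":0,"rz":0.1,"dx":0,"dy":0,"dz":0.8,"grip":4},
  {"rx":0,"ry":0,"rz":0.1,"dx":0,"dy":0,"dz":0.8,"grip":4},
  {"rx":0,"ry":0,"rz":0.1,"dx":0,"dy":0,"dz":0.8,"grip":4},
  {"rx":0,"ry":0,"rz":0,"dx":0,"dy":0,"dz":0,"grip":4},
])

```text
t: 16.8
tool_pos: [0.5773, 0.0312, 0.1492]
tool_rot: [-2.202, 1.082, 0.137]
contact_force: [2.8, -8.5, -5.8]
width: 0.096
grasp_force: 79.8
```

```bash
python3 -c "
from h import *;turnstate()"
```

```text
q 0.618 torque about axis(clockwise) 0.129 M [-4.61  0.   -1.28] F [ 2.8 -8.5 -5.8] F tool [ 9.6  4.6 -0.2] gf 79.80255603790283 w 8.2
tool axis err [-0.007 -0.001  1.   ]
t 16.80 pos [0.5773 0.0312 0.1492] shift [-3.5 -0.1  2.4] turn None q [-0.06  0.4  -0.12 -0.81 -1.03  1.15] F [ 2.8 -8.5 -5.8] w 8.2
```

play_rows([
  {"rx":0,"ry":0,"rz":0.12,"dx":0,"dy":0,"dz":0.96,"grip":4},
  {"rx":0,"ry":0,"rz":0.12,"dx":0,"dy":0,"dz":0.96,"grip":4},
  {"rx":0,"ry":0,"rz":0.12,"dx":0,"dy":0,"dz":0.96,"grip":4},
  {"rx":0,"ry":0,"rz":0.12,"dx":0,"dy":0,"dz":0.96,"grip":4},
  {"rx":0,"ry":0,"rz":0.12,"dx":0,"dy":0,"dz":0.96,"grip":4},
  {"rx":0,"ry":0,"rz":0.12,"dx":0,"dy":0,"dz":0.96,"grip":4},
  {"rx":0,"ry":0,"rz":0.12,"dx":0,"dy":0,"dz":0.96,"grip":4},
  {"rx":0,"ry":0,"rz":0,"dx":0,"dy":0,"dz":0,"grip":4},
])

```text
t: 17.6
tool_pos: [0.5759, 0.0349, 0.1432]
tool_rot: [-1.61, 1.936, 0.501]
contact_force: [-2.6, -15.7, -0.3]
width: 0.096
grasp_force: 80.1
```

```bash
python3 -c "
from h import *;turnstate()"
```

```text
q 1.461 torque about axis(clockwise) 0.220 M [-3.48  1.15 -0.21] F [ -2.6 -15.7  -0.3] F tool [12.5 -0.7 -9.9] gf 80.10143637657166 w 8.2
tool axis err [-0.006 -0.001  1.   ]
t 17.60 pos [0.5759 0.0349 0.1432] shift [-3.6  0.   2.6] turn None q [-0.06  0.41 -0.12 -0.81 -1.02  0.31] F [ -2.6 -15.7  -0.3] w 8.2
```

play_rows([
  {"rx":0,"ry":0,"rz":0,"dx":0,"dy":0,"dz":0,"grip":22},
  {"rx":0,"ry":0,"rz":0,"dx":0,"dy":0,"dz":0,"grip":22},
  {"rx":0,"ry":0,"rz":0,"dx":0,"dy":0,"dz":0,"grip":22},
])

```text
t: 17.9
tool_pos: [0.5774, 0.0389, 0.145]
tool_rot: [-1.609, 1.928, 0.503]
contact_force: [-0.3, 0.5, -0.7]
width: 0.256
grasp_force: 0.0
```

```bash
python3 -c "
from h import *;turnstate()"
```

```text
q 1.457 torque about axis(clockwise) -0.001 M [-1.26  0.39  0.01] F [-0.3  0.5 -0.7] F tool [0.1 0.4 0.8] gf 0.0 w 21.9
tool axis err [0.001 0.    1.   ]
t 17.90 pos [0.5774 0.0389 0.145 ] shift [0.8 0.8 1.2] turn None q [-0.05  0.41 -0.12 -0.82 -1.03  0.31] F [-0.3  0.5 -0.7] w 21.9
```

play_rows([
  {"rx":0,"ry":0,"rz":0,"dx":1.2,"dy":0.5,"dz":0,"grip":22},
  {"rx":0,"ry":0,"rz":0,"dx":0,"dy":0,"dz":0,"grip":4},
  {"rx":0,"ry":0,"rz":0,"dx":0,"dy":0,"dz":0,"grip":4},
  {"rx":0,"ry":0,"rz":0,"dx":0,"dy":0,"dz":0,"grip":4},
  {"rx":0,"ry":0,"rz":0,"dx":0,"dy":0,"dz":0,"grip":4},
  {"rx":0,"ry":0,"rz":0.12,"dx":0,"dy":0,"dz":0.96,"grip":4},
  {"rx":0,"ry":0,"rz":0.12,"dx":0,"dy":0,"dz":0.96,"grip":4},
  {"rx":0,"ry":0,"rz":0.12,"dx":0,"dy":0,"dz":0.96,"grip":4},
  {"rx":0,"ry":0,"rz":0.12,"dx":0,"dy":0,"dz":0.96,"grip":4},
  {"rx":0,"ry":0,"rz":0.12,"dx":0,"dy":0,"dz":0.96,"grip":4},
  {"rx":0,"ry":0,"rz":0.12,"dx":0,"dy":0,"dz":0.96,"grip":4},
  {"rx":0,"ry":0,"rz":0.12,"dx":0,"dy":0,"dz":0.96,"grip":4},
  {"rx":0,"ry":0,"rz":0.12,"dx":0,"dy":0,"dz":0.96,"grip":4},
  {"rx":0,"ry":0,"rz":0,"dx":0,"dy":0,"dz":0,"grip":4},
])

```text
t: 19.3
tool_pos: [0.5733, 0.0414, 0.1362]
tool_rot: [-0.574, 2.623, 0.856]
contact_force: [-15.2, -5.6, 3.8]
width: 0.098
grasp_force: 79.0
```

```bash
python3 -c "
from h import *;turnstate()"
```

```text
q 2.421 torque about axis(clockwise) 0.100 M [-1.88  3.19  1.98] F [-15.2  -5.6   3.8] F tool [13.1  4.8 -9. ] gf 78.97511690855026 w 8.4
tool axis err [-0.01  -0.004  1.   ]
t 19.30 pos [0.5733 0.0414 0.1362] shift [-5.5  0.3  1.3] turn None q [-0.05  0.42 -0.13 -0.82 -1.02 -0.64] F [-15.2  -5.6   3.8] w 8.4
```

play_rows([
  {"rx":0,"ry":0,"rz":0,"dx":0,"dy":0,"dz":0,"grip":22},
  {"rx":0,"ry":0,"rz":0,"dx":0,"dy":0,"dz":0,"grip":22},
  {"rx":0,"ry":0,"rz":0,"dx":0,"dy":0,"dz":0,"grip":22},
])

```text
t: 19.6
tool_pos: [0.5786, 0.0424, 0.1383]
tool_rot: [-0.572, 2.612, 0.85]
contact_force: [-0.7, -0.1, 0.1]
width: 0.258
grasp_force: 0.0
```

```bash
python3 -c "
from h import *;turnstate()"
```

```text
q 2.417 torque about axis(clockwise) 0.011 M [-1.27  0.41  0.01] F [-0.7 -0.1  0.1] F tool [ 0.6  0.3 -0.3] gf 0.0 w 22.1
tool axis err [0.001 0.    1.   ]
t 19.60 pos [0.5786 0.0424 0.1383] shift [0.1 1.  1.4] turn None q [-0.05  0.42 -0.12 -0.83 -1.01 -0.64] F [-0.7 -0.1  0.1] w 22.1
```

play_rows([
  {"rx":0,"ry":0,"rz":0,"dx":0,"dy":0.8,"dz":-4,"grip":22},
  {"rx":0,"ry":0,"rz":0,"dx":0,"dy":0,"dz":0,"grip":4},
  {"rx":0,"ry":0,"rz":0,"dx":0,"dy":0,"dz":0,"grip":4},
  {"rx":0,"ry":0,"rz":0,"dx":0,"dy":0,"dz":0,"grip":4},
  {"rx":0,"ry":0,"rz":0,"dx":0,"dy":0,"dz":0,"grip":4},
])

```text
t: 20.1
tool_pos: [0.5774, 0.0399, 0.1423]
tool_rot: [-0.572, 2.612, 0.849]
contact_force: [0.0, -3.6, 5.5]
width: 0.096
grasp_force: 80.0
```

```bash
python3 -c "
from h import *;turnstate()"
```

```text
q 2.417 torque about axis(clockwise) 0.133 M [-1.04  0.36 -0.14] F [ 0.  -3.6  5.5] F tool [-1.4  0.  -6.4] gf 80.0441712141037 w 8.2
tool axis err [0.001 0.001 1.   ]
t 20.10 pos [0.5774 0.0399 0.1423] shift [0.2 0.4 6.2] turn None q [-0.05  0.41 -0.12 -0.82 -1.02 -0.64] F [ 0.  -3.6  5.5] w 8.2
```

play_rows([
  {"rx":0,"ry":0,"rz":0.12,"dx":0,"dy":0,"dz":0.96,"grip":4},
  {"rx":0,"ry":0,"rz":0.12,"dx":0,"dy":0,"dz":0.96,"grip":4},
  {"rx":0,"ry":0,"rz":0.12,"dx":0,"dy":0,"dz":0.96,"grip":4},
  {"rx":0,"ry":0,"rz":0.12,"dx":0,"dy":0,"dz":0.96,"grip":4},
])

```text
t: 20.5
tool_pos: [0.5779, 0.0422, 0.1392]
tool_rot: [0.072, 2.792, 0.979]
contact_force: [0.5, -2.0, 3.5]
width: 0.094
grasp_force: 80.4
```

```bash
python3 -c "
from h import *;turnstate()"
```

```text
q 2.900 torque about axis(clockwise) -0.377 M [-1.37  0.56  0.61] F [ 0.5 -2.   3.5] F tool [-1.2  0.6 -3.8] gf 80.35008251667023 w 8.0
tool axis err [0.001 0.001 1.   ]
t 20.50 pos [0.5779 0.0422 0.1392] shift [0.1 0.4 6.1] turn None q [-0.05  0.42 -0.12 -0.82 -1.01 -1.13] F [ 0.5 -2.   3.5] w 8.0
```

Gripping higher, clear of the hub, removed the side force. Now on towards contact, sampling the torque at a steady pace.

play_rows([
  {"rx":0,"ry":0,"rz":0.1,"dx":0,"dy":0,"dz":0.8,"grip":4},
  {"rx":0,"ry":0,"rz":0.05,"dx":0,"dy":0,"dz":0.4,"grip":4},
  {"rx":0,"ry":0,"rz":0.05,"dx":0,"dy":0,"dz":0.4,"grip":4},
  {"rx":0,"ry":0,"rz":0.05,"dx":0,"dy":0,"dz":0.4,"grip":4},
])

```text
t: 20.9
tool_pos: [0.578, 0.0436, 0.1375]
tool_rot: [0.428, 2.832, 1.031]
contact_force: [-8.3, -1.1, 7.1]
width: 0.092
grasp_force: 81.1
```

```bash
python3 -c "
from h import *;turnstate()"
```

```text
q 3.148 torque about axis(clockwise) -0.148 M [-0.53  2.25  1.87] F [-8.3 -1.1  7.1] F tool [ 7.6  1.9 -7.7] gf 81.10382616519928 w 7.9
tool axis err [0. 0. 1.]
t 20.90 pos [0.578  0.0436 0.1375] shift [-0.1  0.4  5.9] turn None q [-0.05  0.42 -0.12 -0.83 -1.01 -1.37] F [-8.3 -1.1  7.1] w 7.9
```

play_rows([
  {"rx":0,"ry":0,"rz":0.05,"dx":0,"dy":0,"dz":0.4,"grip":4},
  {"rx":0,"ry":0,"rz":0.05,"dx":0,"dy":0,"dz":0.4,"grip":4},
  {"rx":0,"ry":0,"rz":0.05,"dx":0,"dy":0,"dz":0.4,"grip":4},
  {"rx":0,"ry":0,"rz":0.05,"dx":0,"dy":0,"dz":0.4,"grip":4},
])

```text
t: 21.3
tool_pos: [0.5783, 0.0447, 0.1361]
tool_rot: [0.724, 2.834, 1.063]
contact_force: [3.3, -4.6, 2.6]
width: 0.094
grasp_force: 82.1
```

```bash
python3 -c "
from h import *;turnstate()"
```

```text
q 3.348 torque about axis(clockwise) -0.218 M [-2.03 -1.07 -1.07] F [ 3.3 -4.6  2.6] F tool [-4.6 -0.  -4.2] gf 82.09246337413788 w 8.0
tool axis err [0. 0. 1.]
t 21.30 pos [0.5783 0.0447 0.1361] shift [-0.1  0.4  5.8] turn None q [-0.04  0.42 -0.13 -0.83 -1.01 -1.57] F [ 3.3 -4.6  2.6] w 8.0
```

play_rows([
  {"rx":0,"ry":0,"rz":0.05,"dx":0,"dy":0,"dz":0.4,"grip":4},
  {"rx":0,"ry":0,"rz":0.05,"dx":0,"dy":0,"dz":0.4,"grip":4},
  {"rx":0,"ry":0,"rz":0.05,"dx":0,"dy":0,"dz":0.4,"grip":4},
])

```text
t: 21.6
tool_pos: [0.5784, 0.0456, 0.1353]
tool_rot: [-0.936, -2.778, -1.066]
contact_force: [-7.4, 1.0, 8.7]
width: 0.092
grasp_force: 81.9
```

```bash
python3 -c "
from h import *;turnstate()"
```

```text
q 3.499 torque about axis(clockwise) 0.013 M [0.35 1.9  1.6 ] F [-7.4  1.   8.7] F tool [ 8.6  1.9 -7.4] gf 81.87504172325134 w 7.9
tool axis err [-0.  0.  1.]
t 21.60 pos [0.5784 0.0456 0.1353] shift [-0.3  0.4  5.7] turn None q [-0.04  0.42 -0.13 -0.83 -1.01 -1.72] F [-7.4  1.   8.7] w 7.9
```

```bash
cat >> h.py <<'E'
def tq():
    o=r.get_obs();y=-R.from_rotvec(o['tool_rot']).apply([0,1,0]);q=np.arctan2(-y@EY,y@W)%(2*np.pi)
    print('t %.2f q %.3f j6 %.3f Maxis %.3f q6 %.3f v6 %.3f'%(o['t'],q,o['joint_efforts'][5],o['ft_torque']@-U,o['qpos'][5],o['joint_vel'][5]))
E
python3 -c "
from h import *;tq()"
```

```text
t 21.60 q 3.499 j6 0.211 Maxis 0.013 q6 -1.720 v6 -0.512
```

play_rows([
  {"rx":0,"ry":0,"rz":0,"dx":0,"dy":0,"dz":0,"grip":4},
  {"rx":0,"ry":0,"rz":0,"dx":0,"dy":0,"dz":0,"grip":4},
])

```text
t: 21.8
tool_pos: [0.5785, 0.0456, 0.1351]
tool_rot: [-0.934, -2.78, -1.067]
contact_force: [4.6, -6.0, 0.8]
width: 0.097
grasp_force: 81.9
```

```bash
python3 -c "
from h import *;tq();turnstate()"
```

```text
t 21.80 q 3.496 j6 0.061 Maxis 0.056 q6 -1.718 v6 -0.022
q 3.496 torque about axis(clockwise) 0.056 M [-2.46 -1.08 -1.53] F [ 4.6 -6.   0.8] F tool [-6.8 -0.5 -3.4] gf 81.94201648235321 w 8.3
tool axis err [0. 0. 1.]
t 21.80 pos [0.5785 0.0456 0.1351] shift [-0.1  0.4  5.6] turn None q [-0.04  0.42 -0.13 -0.83 -1.01 -1.72] F [ 4.6 -6.   0.8] w 8.3
```

play_rows([
  {"rx":0,"ry":0,"rz":0.05,"dx":0,"dy":0,"dz":0.4,"grip":4},
  {"rx":0,"ry":0,"rz":0.05,"dx":0,"dy":0,"dz":0.4,"grip":4},
])

```text
t: 22.0
tool_pos: [0.5786, 0.0461, 0.1346]
tool_rot: [-1.062, -2.7, -1.052]
contact_force: [0.7, -5.5, 3.2]
width: 0.096
grasp_force: 81.9
```

```bash
python3 -c "
from h import *;tq()"
```

```text
t 22.00 q 3.598 j6 0.253 Maxis 0.071 q6 -1.819 v6 -0.484
```

play_rows([
  {"rx":0,"ry":0,"rz":0,"dx":0,"dy":0,"dz":0,"grip":4},
  {"rx":0,"ry":0,"rz":0,"dx":0,"dy":0,"dz":0,"grip":4},
])

```text
t: 22.2
tool_pos: [0.5786, 0.0462, 0.1345]
tool_rot: [-1.06, -2.701, -1.053]
contact_force: [-3.6, -0.6, 6.5]
width: 0.094
grasp_force: 82.6
```

```bash
python3 -c "
from h import *;tq()"
```

```text
t 22.20 q 3.596 j6 0.103 Maxis 0.160 q6 -1.817 v6 0.008
```

play_rows([
  {"rx":0,"ry":0,"rz":0.05,"dx":0,"dy":0,"dz":0.4,"grip":4},
  {"rx":0,"ry":0,"rz":0.05,"dx":0,"dy":0,"dz":0.4,"grip":4},
])

```text
t: 22.4
tool_pos: [0.5789, 0.0467, 0.1338]
tool_rot: [-1.183, -2.616, -1.036]
contact_force: [3.6, -5.9, -0.6]
width: 0.093
grasp_force: 82.5
```

```bash
python3 -c "
from h import *;tq()"
```

```text
t 22.40 q 3.698 j6 0.220 Maxis -0.243 q6 -1.918 v6 -0.528
```

play_rows([
  {"rx":0,"ry":0,"rz":0.05,"dx":0,"dy":0,"dz":0.4,"grip":4},
])

```text
t: 22.5
tool_pos: [0.5789, 0.047, 0.1336]
tool_rot: [-1.241, -2.572, -1.027]
contact_force: [-6.4, 2.4, 9.1]
width: 0.092
grasp_force: 82.8
```

```bash
python3 -c "
from h import *;tq()"
```

```text
t 22.50 q 3.748 j6 0.219 Maxis 0.040 q6 -1.968 v6 -0.476
```

play_rows([
  {"rx":0,"ry":0,"rz":0.05,"dx":0,"dy":0,"dz":0.4,"grip":4},
])

```text
t: 22.6
tool_pos: [0.579, 0.0472, 0.1332]
tool_rot: [-1.299, -2.527, -1.017]
contact_force: [0.5, -4.7, 4.8]
width: 0.097
grasp_force: 82.5
```

```bash
python3 -c "
from h import *;tq()"
```

```text
t 22.60 q 3.798 j6 0.235 Maxis 0.016 q6 -2.018 v6 -0.489
```

play_rows([
  {"rx":0,"ry":0,"rz":0.05,"dx":0,"dy":0,"dz":0.4,"grip":4},
])

```text
t: 22.7
tool_pos: [0.5791, 0.0474, 0.1329]
tool_rot: [-1.355, -2.482, -1.007]
contact_force: [2.5, -3.8, 0.7]
width: 0.093
grasp_force: 83.1
```

```bash
python3 -c "
from h import *;tq()"
```

```text
t 22.70 q 3.848 j6 0.235 Maxis -0.141 q6 -2.067 v6 -0.485
```

play_rows([
  {"rx":0,"ry":0,"rz":0.05,"dx":0,"dy":0,"dz":0.4,"grip":4},
])

```text
t: 22.8
tool_pos: [0.5792, 0.0478, 0.1326]
tool_rot: [-1.409, -2.435, -0.997]
contact_force: [-4.9, 2.3, 9.4]
width: 0.091
grasp_force: 82.9
```

```bash
python3 -c "
from h import *;tq()"
```

```text
t 22.80 q 3.898 j6 0.189 Maxis -0.273 q6 -2.117 v6 -0.526
```

play_rows([
  {"rx":0,"ry":0,"rz":0.05,"dx":0,"dy":0,"dz":0.4,"grip":4},
])

```text
t: 22.9
tool_pos: [0.5793, 0.0479, 0.1322]
tool_rot: [-1.463, -2.388, -0.986]
contact_force: [2.7, -8.2, -2.7]
width: 0.096
grasp_force: 82.7
```

```bash
python3 -c "
from h import *;tq();turnstate()"
```

```text
t 22.90 q 3.947 j6 0.182 Maxis -0.193 q6 -2.167 v6 -0.511
q 3.947 torque about axis(clockwise) -0.193 M [-3.63 -0.6  -1.11] F [ 2.7 -8.2 -2.7] F tool [-8.6 -1.3 -2.5] gf 82.69400596618652 w 8.2
tool axis err [ 0.001 -0.     1.   ]
t 22.90 pos [0.5793 0.0479 0.1322] shift [0.2 0.3 5.4] turn None q [-0.04  0.43 -0.13 -0.83 -1.   -2.17] F [ 2.7 -8.2 -2.7] w 8.2
```

play_rows([
  {"rx":0,"ry":0,"rz":0.05,"dx":0,"dy":0,"dz":0.4,"grip":4},
])

```text
t: 23.0
tool_pos: [0.5794, 0.0482, 0.132]
tool_rot: [-1.514, -2.338, -0.974]
contact_force: [-5.1, 4.1, 9.0]
width: 0.091
grasp_force: 83.2
```

```bash
python3 -c "
from h import *;tq()"
```

```text
t 23.00 q 3.998 j6 0.170 Maxis -0.031 q6 -2.217 v6 -0.509
```

play_rows([
  {"rx":0,"ry":0,"rz":0.05,"dx":0,"dy":0,"dz":0.4,"grip":4},
])

```text
t: 23.1
tool_pos: [0.5795, 0.0483, 0.1316]
tool_rot: [-1.565, -2.289, -0.962]
contact_force: [2.7, -7.5, -0.4]
width: 0.093
grasp_force: 82.7
```

```bash
python3 -c "
from h import *;tq()"
```

```text
t 23.10 q 4.047 j6 0.176 Maxis 0.020 q6 -2.266 v6 -0.475
```

play_rows([
  {"rx":0,"ry":0,"rz":0.05,"dx":0,"dy":0,"dz":0.4,"grip":4},
])

```text
t: 23.2
tool_pos: [0.5796, 0.0487, 0.1313]
tool_rot: [-1.614, -2.239, -0.95]
contact_force: [-3.4, 2.1, 7.1]
width: 0.095
grasp_force: 83.5
```

```bash
python3 -c "
from h import *;tq()
for n in ['scene','top','wrist']:
    o=r.get_obs();p,d=grab_frame(n);np.savez('m1'+n,p=p,d=d,pos=o['tool_pos'],rot=o['tool_rot']);i=camera_info(n);C=cloud(i,d,o)
    hsv=cv2.cvtColor(p,cv2.COLOR_RGB2HSV);V=np.stack([(C-ORG)@EX,(C-ORG)@EY,C[...,2]],-1)*1000
    red=((hsv[...,0]<6)|(hsv[...,0]>174))&(hsv[...,1]>140)&(np.abs(V-[15,0,55]).max(-1)<40)
    print(n,red.sum(),V[red].mean(0) if red.any() else '')
"
```

```text
t 23.20 q 4.097 j6 0.196 Maxis 0.140 q6 -2.316 v6 -0.461
scene 4 [21.26552174 -4.68117378 50.36715761]
top 3 [21.62781887  1.05462276 62.00693005]
wrist 0
```

play_rows([
  {"rx":0,"ry":0,"rz":0,"dx":0,"dy":0,"dz":0,"grip":30},
  {"rx":0,"ry":0,"rz":0,"dx":0,"dy":0,"dz":0,"grip":40},
  {"rx":0,"ry":0,"rz":0,"dx":0,"dy":0,"dz":-5,"grip":45},
  {"rx":0,"ry":0,"rz":0,"dx":0,"dy":0,"dz":-20,"grip":45},
  {"rx":0,"ry":0,"rz":0,"dx":0,"dy":0,"dz":-25,"grip":45},
  {"rx":0,"ry":0,"rz":0,"dx":0,"dy":0,"dz":-30,"grip":45},
  {"rx":0,"ry":0,"rz":0,"dx":0,"dy":0,"dz":0,"grip":45},
  {"rx":0,"ry":0,"rz":0,"dx":0,"dy":0,"dz":0,"grip":45},
])

```text
t: 24.15
tool_pos: [0.5644, -0.0007, 0.1928]
tool_rot: [-1.615, -2.238, -0.951]
contact_force: [0.3, -0.1, 0.6]
width: 0.524
grasp_force: 0.0
```

```bash
cat > meas.py <<'E'
from h import *
import sys
def bar(nm):
    o=r.get_obs();p,d=grab_frame('wrist');np.savez(nm,p=p,d=d,pos=o['tool_pos'],rot=o['tool_rot']);i=camera_info('wrist')
    C=cloud(i,d,o);X=C-H0;hsv=cv2.cvtColor(p,cv2.COLOR_RGB2HSV);V=np.stack([X@W,X@EY,X@U],-1)*1000
    k=(np.hypot(V[...,0],V[...,1])<55)&(V[...,2]>-60)&(V[...,2]<15)
    for n_,kk in [('black',k&(hsv[...,2]<60)),('steel',k&(hsv[...,2]>90)&(hsv[...,1]<60))]:
        n,l,s,c=cv2.connectedComponentsWithStats(kk.astype(np.uint8))
        for j in range(1,n):
            if s[j,4]>30: print(n_,s[j,4],c[j].round(),V[l==j].mean(0).round(1),V[l==j].min(0).round(1),V[l==j].max(0).round(1))
    red=((hsv[...,0]<6)|(hsv[...,0]>174))&(hsv[...,1]>140)&(np.abs(V-[0,0,-140]).max(-1)<40)
    print('red',red.sum(),V[red].mean(0) if red.any() else '',np.argwhere(red).mean(0) if red.any() else '')
    # stand top
    Z=np.stack([(C-ORG)@EX,(C-ORG)@EY,C[...,2]],-1)*1000
    k=(abs(Z[...,2]-102)<4)&(np.hypot(Z[...,0]-50,Z[...,1])<25)
    if k.any(): print('stemtop',k.sum(),cv2.minEnclosingCircle(Z[k][:,:2].astype(np.float32)),np.median(Z[k][:,2]))
    return p
E
python3 - <<'E'
from meas import *
p=bar('m2.npz')
S=np.load('m1scene.npz')['p'];T=np.load('m1top.npz')['p'];i=camera_info('scene');u,v=proj(i,ORG+.02*EX+.06*EZ)[0].astype(int)
w=np.zeros((600,800,3),np.uint8);w[:384,:512]=p
w[:360,512:]=cv2.resize(S[v-45:v+45,u-36:u+36],(288,360),interpolation=cv2.INTER_CUBIC)
cv2.imwrite('pics/j.png',w[...,::-1])
E
```

```text
black 400 [255. 157.] [ 27.9  20.  -26.3] [ 19.   11.3 -30.9] [ 34.9  27.4 -22.9]
black 263 [256. 245.] [-26.3 -18.8 -26.2] [-33.6 -26.9 -32.8] [-18.4 -10.8 -22.1]
steel 970 [256. 203.] [  0.5   0.2 -26.4] [-24.7 -19.7 -38.2] [ 24.4  18.8 -23.5]
red 0  
stemtop 471 ((51.60603713989258, 1.7182828187942505), 12.764431953430176) 102.60883912268385
```

View pics/j.png

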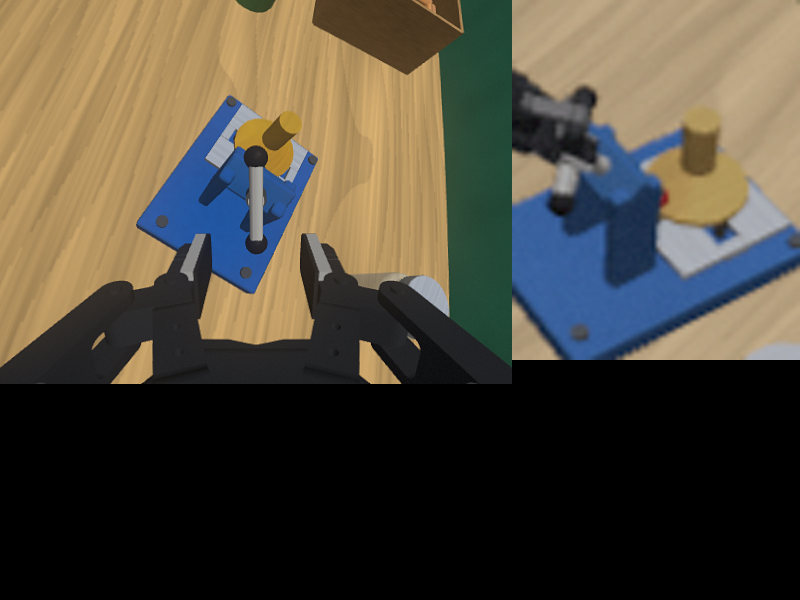

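The bar is at 4.09 rad by its balls, (255,157) and (256,245), so it followed the tool. The scene crop shows the pad at (663,200) at the cone, with the stand still seated and a dark foot in the slot. Next: predict contact from the cone surface in the depth data.

Run:
```python
from h import *
i=camera_info('wrist')
for f in ['wh.npz','m2.npz']:
    D=np.load(f);o={'tool_pos':D['pos'],'tool_rot':D['rot']};C=cloud(i,D['d'],o);hsv=cv2.cvtColor(D['p'],cv2.COLOR_RGB2HSV)
    Z=np.stack([(C-ORG)@EX,(C-ORG)@EY,C[...,2]],-1)*1000
    br=(hsv[...,0]>12)&(hsv[...,0]<32)&(hsv[...,1]>120)
    top=br&(abs(Z[...,2]-102.5)<4)&(np.hypot(Z[...,0]-50,Z[...,1])<25)
    c=cv2.minEnclosingCircle(Z[top][:,:2].astype(np.float32))[0]
    k=br&(np.hypot(Z[...,0]-c[0],Z[...,1]-c[1])<40)&(Z[...,2]>36)&(Z[...,2]<70)
    P=Z[k];rho=np.hypot(P[:,0]-c[0],P[:,1]-c[1])
    print(f,c,'profile',[(a,np.round(np.median(P[(rho>a)&(rho<a+3),2]),1),int(((rho>a)&(rho<a+3)).sum())) for a in range(12,37,3)])
    w=P[:,0]*np.cos(u40)+P[:,2]*np.sin(u40);u=-P[:,0]*np.sin(u40)+P[:,2]*np.cos(u40)
    m=(np.hypot(w-46,P[:,1])<7);print('under pad',m.sum(),'u',np.percentile(u[m],[5,25,50,75,95,99]).round(1) if m.any() else '')
# ideal seated stand
th=np.linspace(0,2*np.pi,721)[:,None];rh=np.linspace(12,36,97)[None]
for x0 in (50,50.5,51.5):
  for rb in (36,32):
    z=np.where(rh>rb,42,42+19*(rb-rh)/(rb-12));x=x0+rh*np.cos(th);y=rh*np.sin(th)
    w=x*np.cos(u40)+z*np.sin(u40);u=-x*np.sin(u40)+z*np.cos(u40);m=np.hypot(w-46,y)<7
    mx=u[m].max();print(x0,rb,'max u',mx.round(2),'contact q',(.12+(163.4-112-mx)/8).round(2))
```

```text
wh.npz (49.573020935058594, 1.2871222496032715) profile [(12, np.float64(58.8), 84), (15, np.float64(56.4), 104), (18, np.float64(53.7), 126), (21, np.float64(51.4), 151), (24, np.float64(48.9), 169), (27, np.float64(46.2), 193), (30, np.float64(43.7), 221), (33, np.float64(41.5), 202), (36, np.float64(39.4), 1)]
under pad 61 u [20.6 21.3 21.8 22.2 23.3 23.7]
m2.npz (51.60603713989258, 1.7182828187942505) profile [(12, np.float64(59.8), 163), (15, np.float64(57.2), 142), (18, np.float64(54.4), 158), (21, np.float64(51.9), 175), (24, np.float64(49.4), 205), (27, np.float64(46.8), 216), (30, np.float64(44.4), 195), (33, np.float64(42.0), 181), (36, np.float64(40.9), 5)]
under pad 0 u 
50 36 max u 23.13 contact q 3.65
50 32 max u 22.05 contact q 3.79
50.5 36 max u 22.83 contact q 3.69
50.5 32 max u 22.05 contact q 3.79
51.5 36 max u 22.2 contact q 3.77
51.5 32 max u 22.05 contact q 3.79
```

```bash
python3 -c "
from h import *;tq()"
```

```text
t 24.20 q 4.098 j6 0.001 Maxis -0.007 q6 -2.358 v6 -0.000
```

play_rows([
  {"rx":0,"ry":0,"rz":-0.14,"dx":0,"dy":0,"dz":0,"grip":45},
  {"rx":0,"ry":0,"rz":-0.14,"dx":0,"dy":0,"dz":0,"grip":45},
  {"rx":0,"ry":0,"rz":-0.14,"dx":0,"dy":0,"dz":0,"grip":45},
  {"rx":0,"ry":0,"rz":-0.14,"dx":0,"dy":0,"dz":0,"grip":45},
  {"rx":0,"ry":0,"rz":-0.14,"dx":0,"dy":0,"dz":0,"grip":45},
  {"rx":0,"ry":0,"rz":0.05,"dx":0,"dy":0,"dz":0,"grip":45},
  {"rx":0,"ry":0,"rz":0.05,"dx":0,"dy":0,"dz":0,"grip":45},
])

```text
t: 24.9
tool_pos: [0.5639, 0.0003, 0.191]
tool_rot: [-0.937, -2.775, -1.065]
contact_force: [-0.8, -0.6, -0.6]
width: 0.528
grasp_force: 0.0
```

```bash
python3 -c "
from h import *;tq()"
```

```text
t 24.90 q 3.501 j6 0.354 Maxis 0.000 q6 -1.760 v6 -0.500
```

play_rows([
  {"rx":0,"ry":0,"rz":0.05,"dx":0,"dy":0,"dz":0,"grip":45},
  {"rx":0,"ry":0,"rz":0.05,"dx":0,"dy":0,"dz":0,"grip":45},
  {"rx":0,"ry":0,"rz":0.05,"dx":0,"dy":0,"dz":0,"grip":45},
])

```text
t: 25.2
tool_pos: [0.5639, 0.0003, 0.191]
tool_rot: [-1.124, -2.654, -1.042]
contact_force: [-0.6, 0.2, 0.0]
width: 0.527
grasp_force: 0.0
```

```bash
python3 -c "
from h import *;tq()"
```

```text
t 25.20 q 3.651 j6 0.329 Maxis 0.036 q6 -1.911 v6 -0.494
```

play_rows([
  {"rx":0,"ry":0,"rz":0.05,"dx":0,"dy":0,"dz":0,"grip":45},
  {"rx":0,"ry":0,"rz":0.05,"dx":0,"dy":0,"dz":0,"grip":45},
  {"rx":0,"ry":0,"rz":0.05,"dx":0,"dy":0,"dz":0,"grip":45},
])

```text
t: 25.5
tool_pos: [0.5639, 0.0003, 0.191]
tool_rot: [-1.3, -2.523, -1.015]
contact_force: [-0.8, -0.2, -0.3]
width: 0.526
grasp_force: 0.0
```

```bash
python3 -c "
from h import *;tq()"
```

```text
t 25.50 q 3.801 j6 0.329 Maxis 0.017 q6 -2.061 v6 -0.494
```

play_rows([
  {"rx":0,"ry":0,"rz":0.05,"dx":0,"dy":0,"dz":0,"grip":45},
  {"rx":0,"ry":0,"rz":0.05,"dx":0,"dy":0,"dz":0,"grip":45},
  {"rx":0,"ry":0,"rz":0.05,"dx":0,"dy":0,"dz":0,"grip":45},
  {"rx":0,"ry":0,"rz":0.05,"dx":0,"dy":0,"dz":0,"grip":45},
  {"rx":0,"ry":0,"rz":0.05,"dx":0,"dy":0,"dz":0,"grip":45},
  {"rx":0,"ry":0,"rz":0.05,"dx":0,"dy":0,"dz":0,"grip":45},
])

```text
t: 26.1
tool_pos: [0.5639, 0.0003, 0.191]
tool_rot: [-1.615, -2.235, -0.947]
contact_force: [0.0, -0.7, 0.0]
width: 0.528
grasp_force: 0.0
```

```bash
python3 -c "
from h import *;tq()"
```

```text
t 26.10 q 4.101 j6 0.329 Maxis 0.026 q6 -2.360 v6 -0.493
```

Free spin shows that j6 and wrist torque are too noisy to detect contact. The depth geometry gives contact at ≈3.73 rad, close to the nominal 3.75, so half squash is ≈4.25. Regrip and turn the last 0.17 rad.

play_rows([
  {"rx":0,"ry":0,"rz":0,"dx":0,"dy":0,"dz":25,"grip":40},
  {"rx":0,"ry":0,"rz":0,"dx":0,"dy":0,"dz":25,"grip":40},
  {"rx":0,"ry":0,"rz":0,"dx":0,"dy":0,"dz":20,"grip":30},
  {"rx":0,"ry":0,"rz":0,"dx":0,"dy":0,"dz":9,"grip":25},
  {"rx":0,"ry":0,"rz":0,"dx":0,"dy":0,"dz":0,"grip":25},
], newtons=60)

```text
t: 26.6
tool_pos: [0.5782, 0.0491, 0.13]
tool_rot: [-1.612, -2.237, -0.945]
contact_force: [-0.9, 1.0, 0.7]
width: 0.295
grasp_force: 0.0
```

```bash
python3 -c "
from h import *;turnstate()"
```

```text
q 4.099 torque about axis(clockwise) -0.068 M [-1.28  0.37  0.07] F [-0.9  1.   0.7] F tool [ 1.4 -0.3 -0.1] gf 0.0 w 25.2
tool axis err [-0.002  0.004  1.   ]
t 26.60 pos [0.5782 0.0491 0.13  ] shift [0.  1.9 4.4] turn None q [-0.04  0.43 -0.13 -0.83 -1.   -2.32] F [-0.9  1.   0.7] w 25.2
```

play_rows([
  {"rx":0,"ry":0,"rz":0,"dx":0,"dy":0,"dz":0,"grip":4},
  {"rx":0,"ry":0,"rz":0,"dx":0,"dy":0,"dz":0,"grip":4},
  {"rx":0,"ry":0,"rz":0,"dx":0,"dy":0,"dz":0,"grip":4},
  {"rx":0,"ry":0,"rz":0,"dx":0,"dy":0,"dz":0,"grip":4},
  {"rx":0,"ry":0,"rz":0,"dx":0,"dy":0,"dz":0,"grip":4},
  {"rx":0,"ry":0,"rz":0,"dx":0,"dy":0,"dz":0,"grip":4},
])

```text
t: 27.2
tool_pos: [0.5794, 0.0479, 0.1322]
tool_rot: [-1.614, -2.239, -0.95]
contact_force: [0.9, 1.4, -2.7]
width: 0.096
grasp_force: 59.5
```

```bash
python3 -c "
from h import *;turnstate()"
```

```text
q 4.097 torque about axis(clockwise) -0.157 M [-1.39  0.06 -0.09] F [ 0.9  1.4 -2.7] F tool [-0.7  0.1  3.1] gf 59.46158766746521 w 8.2
tool axis err [ 0.    -0.001  1.   ]
t 27.20 pos [0.5794 0.0479 0.1322] shift [0.2 0.2 6.6] turn None q [-0.04  0.43 -0.13 -0.83 -1.   -2.32] F [ 0.9  1.4 -2.7] w 8.2
```

play_rows([
  {"rx":0,"ry":0,"rz":0.03,"dx":0,"dy":0,"dz":0.24,"grip":4},
  {"rx":0,"ry":0,"rz":0.03,"dx":0,"dy":0,"dz":0.24,"grip":4},
  {"rx":0,"ry":0,"rz":0.03,"dx":0,"dy":0,"dz":0.24,"grip":4},
  {"rx":0,"ry":0,"rz":0.03,"dx":0,"dy":0,"dz":0.24,"grip":4},
  {"rx":0,"ry":0,"rz":0.03,"dx":0,"dy":0,"dz":0.24,"grip":4},
  {"rx":0,"ry":0,"rz":0.02,"dx":0,"dy":0,"dz":0.16,"grip":4},
  {"rx":0,"ry":0,"rz":0,"dx":0,"dy":0,"dz":0,"grip":4},
  {"rx":0,"ry":0,"rz":0,"dx":0,"dy":0,"dz":0,"grip":4},
  {"rx":0,"ry":0,"rz":0,"dx":0,"dy":0,"dz":0,"grip":4},
])

```text
t: 28.1
tool_pos: [0.5795, 0.0492, 0.1316]
tool_rot: [-1.77, -2.061, -0.906]
contact_force: [-3.2, 4.8, 7.8]
width: 0.101
grasp_force: 60.9
```

```bash
python3 -c "
from h import *;turnstate()"
```

```text
q 4.267 torque about axis(clockwise) -0.084 M [0.81 0.39 0.62] F [-3.2  4.8  7.8] F tool [ 9.  -0.6 -3.6] gf 60.93752235174179 w 8.6
tool axis err [-0.001 -0.     1.   ]
t 28.10 pos [0.5795 0.0492 0.1316] shift [-0.4  0.2  6.6] turn None q [-0.04  0.43 -0.13 -0.83 -1.   -2.49] F [-3.2  4.8  7.8] w 8.6
```

play_rows([
  {"rx":0,"ry":0,"rz":0,"dx":0,"dy":0,"dz":0,"grip":20},
  {"rx":0,"ry":0,"rz":0,"dx":0,"dy":0,"dz":0,"grip":40},
  {"rx":0,"ry":0,"rz":0,"dx":0,"dy":0,"dz":0,"grip":45},
  {"rx":0,"ry":0,"rz":0,"dx":0,"dy":0,"dz":-10,"grip":45},
  {"rx":0,"ry":0,"rz":0,"dx":0,"dy":0,"dz":-20,"grip":45},
  {"rx":0,"ry":0,"rz":0,"dx":0,"dy":0,"dz":-25,"grip":45},
  {"rx":0,"ry":0,"rz":0,"dx":0,"dy":0,"dz":-25,"grip":45},
  {"rx":0,"ry":0,"rz":0,"dx":0,"dy":0,"dz":0,"grip":45},
])

```text
t: 28.9
tool_pos: [0.5656, -0.0027, 0.1954]
tool_rot: [-1.773, -2.066, -0.909]
contact_force: [0.8, 0.3, 0.1]
width: 0.522
grasp_force: 0.0
```

Run:
```python
from meas import *
bar('m3.npz')
P=ORG+.07*EX+.30*EZ;delta(P)
o=r.get_obs();Ro=R.from_rotvec(o['tool_rot'])
Rt=R.from_euler('z',-106.8,degrees=True)*R.from_euler('x',180,degrees=True)
print('ZY',(Ro.inv()*Rt).as_euler('ZYX').round(3),'shift final',(Rt.inv().apply(P-o['tool_pos'])*1000).round(1))
```

```text
black 378 [252. 155.] [ 30.7  15.1 -27.6] [ 22.1   6.6 -32.1] [ 37.7  22.8 -24. ]
black 255 [253. 242.] [-29.  -14.3 -27.5] [-36.5 -22.4 -33.8] [-21.4  -6.2 -24.1]
steel 939 [253. 200.] [  0.8   0.2 -27.7] [-27.  -15.9 -40. ] [ 26.6  15.4 -25.4]
red 0  
stemtop 467 ((51.37777328491211, 1.387826681137085), 12.243881225585938) 102.58816841626667
t 28.95 pos [ 0.565  -0.0015  0.1939] shift [181.3  85.6  29.7] turn None q [-0.12  0.35 -0.09 -0.77 -1.13 -2.53] F [ 0.8  0.5 -0.1] w 45.2
ZY [-2.699  0.698 -0.005] shift final [-172.7    0.8 -106.1]
```

play_rows([
  {"rx":0,"ry":0,"rz":-0.142,"dx":0,"dy":0,"dz":-8,"grip":45},
  {"rx":0,"ry":0,"rz":-0.142,"dx":0,"dy":0,"dz":-8,"grip":45},
  {"rx":0,"ry":0,"rz":-0.142,"dx":0,"dy":0,"dz":-8,"grip":45},
  {"rx":0,"ry":0,"rz":-0.142,"dx":0,"dy":0,"dz":-8,"grip":45},
  {"rx":0,"ry":0,"rz":-0.142,"dx":0,"dy":0,"dz":-8,"grip":45},
  {"rx":0,"ry":0,"rz":-0.142,"dx":0,"dy":0,"dz":0,"grip":45},
  {"rx":0,"ry":0,"rz":-0.142,"dx":0,"dy":0,"dz":0,"grip":45},
  {"rx":0,"ry":0,"rz":-0.142,"dx":0,"dy":0,"dz":0,"grip":45},
  {"rx":0,"ry":0,"rz":-0.142,"dx":0,"dy":0,"dz":0,"grip":45},
  {"rx":0,"ry":0,"rz":-0.142,"dx":0,"dy":0,"dz":0,"grip":45},
  {"rx":0,"ry":0,"rz":-0.142,"dx":0,"dy":0,"dz":0,"grip":45},
  {"rx":0,"ry":0,"rz":-0.142,"dx":0,"dy":0,"dz":0,"grip":45},
  {"rx":0,"ry":0,"rz":-0.142,"dx":0,"dy":0,"dz":0,"grip":45},
  {"rx":0,"ry":0,"rz":-0.142,"dx":0,"dy":0,"dz":0,"grip":45},
  {"rx":0,"ry":0,"rz":-0.142,"dx":0,"dy":0,"dz":0,"grip":45},
  {"rx":0,"ry":0,"rz":-0.142,"dx":0,"dy":0,"dz":0,"grip":45},
  {"rx":0,"ry":0,"rz":-0.142,"dx":0,"dy":0,"dz":0,"grip":45},
  {"rx":0,"ry":0,"rz":-0.142,"dx":0,"dy":0,"dz":0,"grip":45},
  {"rx":0,"ry":0,"rz":-0.142,"dx":0,"dy":0,"dz":0,"grip":45},
])

```text
t: 30.85
tool_pos: [0.5567, -0.0244, 0.2217]
tool_rot: [-1.513, 2.024, 0.548]
contact_force: [0.1, 0.1, -0.5]
width: 0.526
grasp_force: 0.0
```

play_rows([
  {"rx":0,"ry":0.14,"rz":0,"dx":0,"dy":0,"dz":0,"grip":45},
  {"rx":0,"ry":0.14,"rz":0,"dx":0,"dy":0,"dz":0,"grip":45},
  {"rx":0,"ry":0.14,"rz":0,"dx":0,"dy":0,"dz":0,"grip":45},
  {"rx":0,"ry":0.14,"rz":0,"dx":0,"dy":0,"dz":0,"grip":45},
  {"rx":0,"ry":0.138,"rz":0,"dx":0,"dy":0,"dz":0,"grip":45},
  {"rx":0,"ry":0,"rz":0,"dx":0,"dy":0,"dz":-20,"grip":45},
  {"rx":0,"ry":0,"rz":0,"dx":-28,"dy":0,"dz":-20,"grip":45},
  {"rx":0,"ry":0,"rz":0,"dx":-30,"dy":0,"dz":-20,"grip":45},
  {"rx":0,"ry":0,"rz":0,"dx":-35,"dy":0,"dz":-15,"grip":45},
  {"rx":0,"ry":0,"rz":0,"dx":-35,"dy":0,"dz":0,"grip":45},
  {"rx":0,"ry":0,"rz":0,"dx":-35,"dy":0,"dz":0,"grip":45},
  {"rx":0,"ry":0,"rz":0,"dx":-35,"dy":0,"dz":0,"grip":45},
  {"rx":0,"ry":0,"rz":0,"dx":0,"dy":0,"dz":0,"grip":45},
  {"rx":0,"ry":0,"rz":0,"dx":0,"dy":0,"dz":0,"grip":45},
])

```text
t: 32.25
tool_pos: [0.6136, 0.1656, 0.2961]
tool_rot: [1.875, -2.518, -0.001]
contact_force: [0.7, -0.5, 0.2]
width: 0.524
grasp_force: 0.0
```

Run:
```python
from meas import *
p=bar('m4.npz');delta(ORG+.07*EX+.30*EZ)
D=np.load('m4.npz');o={'tool_pos':D['pos'],'tool_rot':D['rot']};i=camera_info('wrist');C=cloud(i,D['d'],o);hsv=cv2.cvtColor(p,cv2.COLOR_RGB2HSV)
V=np.stack([(C-H0)@W,(C-H0)@EY,(C-H0)@U],-1)*1000
red=((hsv[...,0]<8)|(hsv[...,0]>172))&(hsv[...,1]>120)&(np.abs(V-[0,0,-135]).max(-1)<40)
P=V[red]
if len(P): print('red u',np.percentile(P[:,2],[0,10,50,90,100]).round(1),'w',P[:,0].min(),P[:,0].max(),'y',P[:,1].min(),P[:,1].max())
```

```text
black 140 [237.  16.] [-26.5 -15.9 -28.4] [-33.2 -21.4 -37.8] [-21.3  -6.7 -24.2]
black 305 [271.  67.] [ 33.6  14.  -29.4] [ 25.    6.6 -37.6] [ 38.5  21.8 -24.5]
steel 742 [253.  41.] [  1.9  -1.5 -31.3] [-26.8 -15.9 -60. ] [ 27.   14.2 -25.6]
red 29 [ 5.38243319e+00 -1.08702052e-01 -1.38535290e+02] [116.82758621 254.17241379]
stemtop 409 ((51.416561126708984, 1.2888610363006592), 12.059497833251953) 102.43649259758381
t 32.30 pos [0.6136 0.1647 0.2967] shift [ 0.4 -0.8 -3.3] turn None q [ 0.52  0.37  0.13  0.   -1.33 -0.81] F [ 0.3 -1.1 -0.2] w 45.4
red u [-143.  -141.3 -138.6 -136.4 -135.8] w 2.6421456718310394 7.000891014861779 y -6.246366132418549 5.675872565383946
```

Run:
```python
from h import *
i=camera_info('wrist')
D=np.load('m4.npz')
Rt=(R.from_euler('z',-106.8,degrees=True)*R.from_euler('x',180,degrees=True)).as_rotvec()
cases={'now':(D['p'],dict(tool_pos=D['pos'],tool_rot=D['rot']),-143),
'relaxed':(cv2.imread('pics/f.png')[...,::-1],dict(tool_pos=np.array([.6104,.1656,.2794]),tool_rot=np.array([1.872,-2.519,-.001])),-112)}
for n,(p,o,f) in cases.items():
    us=np.arange(f-9,f+16,.5);pr=[]
    for y in (-2,-1,0,1,2):
        X=H0+(7*W[None]+y*EY[None]+us[:,None]*U)/1000;uv=proj(i,X,o).astype(np.float32)
        s=cv2.remap(p.astype(np.float32),uv[None,:,0].copy(),uv[None,:,1].copy(),cv2.INTER_LINEAR)[0]
        pr.append(s[:,0]-np.maximum(s[:,1],s[:,2]))
    s=np.mean(pr,0);m=s>s.max()/2;print(n,'peak',s.max().round(),'edges',us[m].min(),us[m].max(),'centroid',(np.clip(s,0,None)@us/np.clip(s,0,None).sum()).round(2),uv[[0,-1]])
    print(np.c_[us,s.round()][::2].astype(int).tolist())
```

```text
now peak 138.0 edges -141.5 -134.5 centroid -140.69 [[255.90501  124.512886]
 [255.99306  112.26835 ]]
[[-152, 43], [-151, 42], [-150, 42], [-149, 43], [-148, 42], [-147, 42], [-146, 41], [-145, 41], [-144, 43], [-143, 46], [-142, 60], [-141, 80], [-140, 101], [-139, 124], [-138, 134], [-137, 138], [-136, 127], [-135, 106], [-134, 62], [-133, 9], [-132, -5], [-131, -3], [-130, -1], [-129, 0], [-128, 0]]
relaxed peak 138.0 edges -110.5 -101.0 centroid -105.75 [[253.02553  110.458206]
 [252.90044   95.49953 ]]
[[-121, -21], [-120, -21], [-119, -21], [-118, -21], [-117, -20], [-116, -20], [-115, -21], [-114, -23], [-113, -16], [-112, 8], [-111, 55], [-110, 112], [-109, 122], [-108, 128], [-107, 127], [-106, 132], [-105, 138], [-104, 138], [-103, 130], [-102, 116], [-101, 74], [-100, 31], [-99, -6], [-98, -8], [-97, -13]]
```

The relative pad measurement agrees: the bar advanced 33.1 mm and the pad face 29.5 mm, so it is squashed about 3.6 mm. The stand is still seated and the gripper is clear. Handing in.

```bash
python3 -c "
from workcell import r;print(r.sign_off())"
```

```text
the job is handed in; nothing more can be done
None
```

The job is handed in at about 32 s, result not reported: the brass stand sits in the slot with the handle at 4.26 rad and the pad squashed about 3.6 mm, judged from camera measurements because the torque readings were too noisy to show the resistance rising; the bottle, jar and cork weren't re-checked, but the arm had no planned contact with them.

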